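# Load the scratch tester and hold its stylus lifted

## Task

Get the scratch tester ready for the next stone: with its beam still down, put the thicker of the two ring weights over the upright post at the end of the beam, fully down on its collar, and let go of it. Then turn the cam lever up until the beam is at its highest, which is where the lever points straight up, and finish while holding the lever there (a spring pulls it back when it is let go) so that I can change the tile under the stylus; leave the other things where they are.

Things in the scene. Friction and masses are not known exactly. Their poses are not given: they have to be found in the camera images.
- tester: scratch tester, fixed on the table: grey base 110 x 250 x 14 mm; origin: centre of its underside; z up, +y along the beam from weight post to pivot, -x the lever's side (towards the robot). Beam over x = 0, 14 mm wide, top 76 mm high; pivot fork 32 mm wide, 82 high at y = +85; dark round counterweight 30 mm across at y = +119 to +139, axis 69 high. White tile under the stylus.
- beam: the tester's moving beam, 14 x 196 x 14 mm; origin on its pivot axis at tester (0, 85, 69) mm; axes parallel to the tester's while it is down. Its free end points to -y and rises by about 21 mm at the cam's highest lift (the beam then slopes by 0.13 rad).
- post_seat (a point): centre of the top of the collar (22 mm across) on the beam's free end, on which the ring weight must rest; with the beam down it lies at tester (0, -75, 80) mm. From it a fixed round post, 9 mm across, rises 34 mm along its z, the last 5 mm tapered to 4 mm.
- cam_angle (a joint): angle of cam and lever, rad: 0 = lever on its rest stop, 0.12 rad above level, pointing to the tester's +y; 1.45 = beam highest, lever straight up; beyond that the lift falls again; far stop 2.0. A return spring and the loaded beam pull it back to 0 with about 2 N at the ball.
- cam_axis (a point): point on the cam's horizontal turning axis (parallel to the tester's x), in the plane in which the lever's ball moves; fixed on the tester at (-62, 15, 46) mm. The ball runs about it in a circle of radius 85 mm, from the +y side upwards for growing angle.
- cam_lever: the cam lever: steel rod 8 mm thick with a black ball of 22 mm diameter at its end; origin at the ball's centre. At rest the ball is at tester (-62, 99, 56) mm, with 30 mm free on either side of it along the tester's x; it can turn between fingers that close along the tester's x.
- weight_thick: the thicker steel ring weight, 44 mm across, 18 mm thick, hole 13 mm through it, 190 g; lies flat on the table at the right of the tester; origin at the centre of its underside, z along the hole.
- weight_thin: the thinner steel ring weight, 44 mm across, 9 mm thick, hole 13 mm; lies flat on the table; origin at the centre of its underside. It stays where it is.
- next_stone: grey-white rock 45 x 58 x 42 mm on the table behind the tester; origin at the centre of its underside. It stays where it is.
- dust_brush: wooden brush 11 x 164 x 11 mm lying on the table far back; origin at the centre of its underside. It stays where it is.
Mind the look-alikes: they are no part of the job. Leave any yellow look-alike of the weight_thick alone.

How it is judged:
By the outcome, as a careful person would: the job done as asked, in the order asked, and still so for the second after the job is handed in, while the arm keeps its last pose, push and grip.
It also fails if it takes over 54 s, if anything falls off the work surface, if the arm or the gripper's body presses on something with over 40 N, if the wrist force passes 120 N, or if a joint passes its speed limit or range.

## Robot

A 7-joint arm with a two-finger parallel gripper is mounted at the origin on a cart in front of the work surface, level with it; the furniture and walls round the work are solid. World frame = base frame: x ahead of the robot, y to its left, z up, the work surface at z = 0. Lengths are in m, angles in rad, forces in N, time in s.
With the tool pointing down it reaches from about 0.425 to 0.95 m from the base axis. Payload 4.7 kg.
Tool frame: the origin (TCP) lies on the centre line of the jaws, within the pads' length; the fingertips stand robot.nose_length ahead of it and the grasp point (between the pads) lies 8 mm behind it (robot.nose_length is the distance from the TCP to the fingertips, in m); z points along the fingers, x is the direction in which the jaws open and shut, and the axes are right-handed (so a half turn about z gives the same grasp; the last joint's range is limited). The gripper opens to 85 mm and grips with 20 to 120 N. Pads are 22 mm wide; open, the fingers measure 114 mm over their backs; the gripper's body (76 mm by 85 mm) begins 54 mm behind the grasp point. The pads swing forward as they close: fully open they stand 13 mm farther back than shut.
Start: joints at [-1.373, 0.469, -0.049, 1.532, 0.024, 1.141, -0.082], TCP at [0.152, 0.658, 0.242] pointing down, gripper open.
Joint ranges: [-2.59, 2.59], [-0.33, 1.99], [-1.39, 1.29], [0.1, 2.45], [-1.04, 4.18], [0.21, 1.99], [-2.66, 2.66]. Speed limits (rad/s): [2.57, 2.57, 3.14, 3.14, 3.14, 3.14, 3.14].

## Interface

Orientations are given as [roll, pitch, yaw] about the fixed x, y, z axes, in that order (R = Rz(yaw) Ry(pitch) Rx(roll)).
In Python, from plant import robot gives the robot as it stands. Calls block until the motion is done:
- robot.goto(position, orientation): joint-space move of the TCP to a pose.
- robot.move_straight(position, vel=0.15, attitude=None, contact_N=None): straight line of the TCP; attitude=None keeps the orientation; vel is the mean speed in m/s. With contact_N (N) it stops when the force on the tool has changed by that much, and returns True; else False.
- robot.move_joints(angles): joint-space move.
- robot.grip(opening, strength=None): opening from 0.0 (shut) to 1.0 (fully open); strength is the grip in N (None keeps the last); returns when the fingers have stopped.
- robot.sleep(seconds).
- robot.inverse_kinematics(position, orientation): joint angles nearest the present ones, or None.
- robot.sense(): the state.
- robot.grab_frame(name): name is "scene" or "top"; returns a dict with "image" (420x560x3 uint8, red, green, blue), "range_z" (420x560 float32, m along the optical axis (not along the pixel's ray), 0 where there is no reading), "fx", "fy", "cx", "cy" (pixels), "dist_coeffs" ([k1, k2, p1, p2, k3] as OpenCV has them; the pictures are not rectified), "R" (3x3) and "t" (3): a world point X has camera coordinates R X + t. Camera axes: x right, y down, z forward; pixel columns grow to the right and rows downward; lengths in m; the calibration is good to about 2 mm. A picture is of the moment at which its call begins.
A pose or a line that the arm cannot do raises robot.IKError and nothing moves.
- robot.close_job(): hands the job in, once; it reports no verdict.
The state is a dict: "t": time; "joint_pos": joint angles; "joint_velocities": joint speeds; "effort": joint torques, N m; "tcp_pos": TCP position; "tcp_rot": TCP orientation; "wrist_force": force on the tool from outside, world axes, zero at the start; "torque": the same for the moment, N m; "opening": opening from 0.0 (shut) to 1.0 (fully open).
Only numpy, scipy, OpenCV 4.12 (cv2) and the standard library are available. Lean on these libraries where they do the work, as an engineer would, in place of code of your own. Each camera call takes 0.05 s, during which the arm holds its last target.

## Working session

There is one attempt and no reset: what is moved stays moved. The work goes in short steps, each a Python script; the robot and the scene stay as the last script left them, time stands still between calls to the robot, and variables do not carry over. Pictures are saved under pics/ and viewed, and the job is handed in when it is done.

```bash
mkdir -p pics; ls
python3 - <<'E'
from plant import robot
import numpy as np,cv2
s=robot.sense();print(s['t'],s['tcp_pos'],s['tcp_rot'],s['opening'],robot.nose_length)
for n in ['scene','top']:
    f=robot.grab_frame(n);cv2.imwrite(f'pics/{n}0.png',f['image'][:,:,::-1])
    np.savez(f'{n}0.npz',**f)
    print(n,f['fx'],f['cx'],f['cy'],f['dist_coeffs'],f['R'],f['t'],-f['R'].T@f['t'])
E
```

```text
pics
0.0 [0.15163871 0.65714643 0.24124965] [3.14152277e+00 1.97634161e-03 1.34405254e+00] 0.9977244915021762 0.011
scene 385.40448932987687 273.0846408146265 206.53034555406282 [-0.05947351  0.          0.          0.          0.        ] [[-0.61558045 -0.78807057 -0.00234067]
 [-0.56588632  0.44409034 -0.69466282]
 [ 0.5484828  -0.4262963  -0.71933169]] [0.40610629 0.35453198 0.61002855] [0.11602572 0.4226491  0.68604362]
top 500.93984239136336 275.05717697743165 205.96824784338483 [0.05792578 0.         0.         0.         0.        ] [[-0.02396005 -0.99961164 -0.01422943]
 [-0.98782662  0.02586113 -0.15339416]
 [ 0.15370257  0.01038087 -0.98806263]] [0.07347866 0.60547563 0.88339452] [0.46408549 0.04862144 0.96677109]
```

View pics/scene0.png

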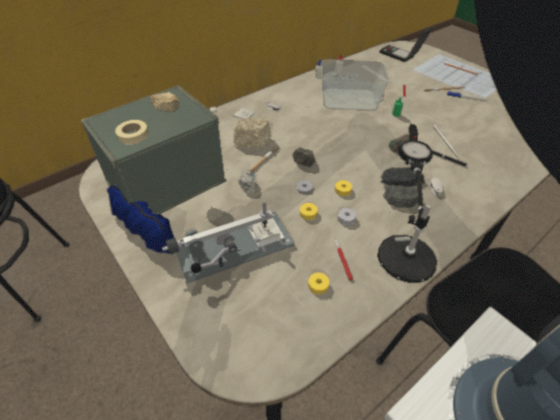

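View pics/top0.png

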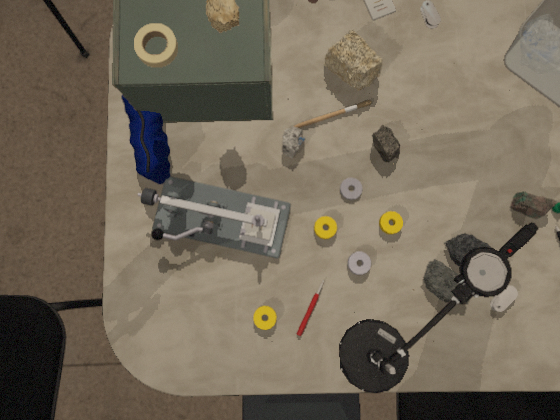

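The top view shows the tester at about (220,217), its counterweight at (150,196), post end near (262,218), and lever ball at (157,234). The two grey rings are at (351,188) and (359,263), and three yellow look-alikes are nearby.

```bash
cat > h.py <<'E'
import numpy as np,cv2
def cloud(f):
    H,W=f['range_z'].shape
    K=np.array([[f['fx'],0,f['cx']],[0,f['fy'],f['cy']],[0,0,1]],float)
    u,v=np.meshgrid(np.arange(W),np.arange(H))
    p=cv2.undistortPoints(np.stack([u,v],-1).reshape(-1,1,2).astype(np.float64),K,f['dist_coeffs']).reshape(H,W,2)
    z=f['range_z'].astype(float)
    c=np.dstack([p[...,0]*z,p[...,1]*z,z])
    P=(c-f['t'])@f['R']
    P[z==0]=np.nan
    return P
def proj(f,X):
    K=np.array([[f['fx'],0,f['cx']],[0,f['fy'],f['cy']],[0,0,1]],float)
    return cv2.projectPoints(np.atleast_2d(X).astype(float),cv2.Rodrigues(np.array(f['R']))[0],np.array(f['t'],float),K,np.array(f['dist_coeffs'],float))[0].reshape(-1,2)
E
python3 - <<'E'
import numpy as np,cv2
from h import *
for n in ['top','scene']:
    f=dict(np.load(n+'0.npz'));P=cloud(f);im=f['image']
    if n=='top':
        pts=dict(A=(351,188),B=(359,263),y1=(326,228),y2=(391,222),y3=(265,318))
    else: pts=dict(A=(305,187),B=(346,215),y1=(309,211),y2=(343,187),y3=(319,283))
    for k,(u,v) in pts.items():
        w=P[v-14:v+15,u-14:u+15].reshape(-1,3)
        t0=np.nanmedian(P[v-40:v+40,u-40:u+40,2])
        hi=w[w[:,2]>0.0055]
        print(n,k,'table',t0.round(4),'ztop p50,80',np.nanpercentile(hi[:,2],[25,50,75,95]).round(4),'n',len(hi),'c',((np.nanmax(hi[:,:2],0)+np.nanmin(hi[:,:2],0))/2).round(4),np.nanmean(hi,0).round(4), im[v-6,u])
    # tester base
    m=(abs(P[...,2]-0.014)<0.004)&(np.abs(P[...,0]-0.45)<0.2)&(np.abs(P[...,1]-0.15)<.25)
    m=cv2.morphologyEx(m.astype(np.uint8),cv2.MORPH_OPEN,np.ones((3,3)))
    nn,l,st,ce=cv2.connectedComponentsWithStats(m)
    for i in range(1,nn):
        if st[i,4]>80:
            q=P[l==i]; print(st[i],q.mean(0).round(3),cv2.minAreaRect(q[:,:2].astype(np.float32)*1000))
    m=(P[...,2]>0.06)&(P[...,2]<.13)&(np.abs(P[...,0]-0.45)<0.2)&(np.abs(P[...,1]-0.15)<.2)
    nn,l,st,ce=cv2.connectedComponentsWithStats(m.astype(np.uint8))
    for i in range(1,nn):
        if st[i,4]>40:
            q=P[l==i]; print('hi',st[i],q.mean(0).round(3),cv2.minAreaRect(q[:,:2].astype(np.float32)*1000))
f=dict(np.load('top0.npz'));im=f['image'][130:330,110:410,::-1]
cv2.imwrite('pics/topcrop.png',cv2.resize(im,None,fx=2.6,fy=2.6,interpolation=cv2.INTER_CUBIC))
f=dict(np.load('scene0.npz'));im=f['image'][150:310,150:370,::-1]
cv2.imwrite('pics/scenecrop.png',cv2.resize(im,None,fx=3.5,fy=3.5,interpolation=cv2.INTER_CUBIC))
E
```

```text
top A table 0.0011 ztop p50,80 [0.0086 0.0096 0.0109 0.0122] n 354 c [ 0.6422 -0.0898] [ 0.6445 -0.0894  0.0097] [148 140 137]
top B table 0.0009 ztop p50,80 [0.0171 0.0184 0.0196 0.0212] n 401 c [ 0.4996 -0.095 ] [ 0.4992 -0.0961  0.0181] [161 151 148]
top y1 table 0.0012 ztop p50,80 [0.0174 0.0186 0.0198 0.022 ] n 386 c [ 0.5692 -0.0355] [ 0.569  -0.0361  0.0182] [200 171  36]
top y2 table 0.0009 ztop p50,80 [0.0168 0.0183 0.0194 0.0215] n 427 c [ 0.5749 -0.1603] [ 0.5745 -0.1597  0.0177] [199 170  35]
top y3 table 0.001 ztop p50,80 [0.0175 0.0186 0.0198 0.0214] n 424 c [0.4036 0.0832] [0.4035 0.0829 0.0184] [200 171  39]
[181 189  69  24 915] [0.632 0.166 0.015] ((635.6044311523438, 175.4925079345703), (130.8582000732422, 40.70159912109375), 76.21681213378906)
[255 196  20  11 146] [0.622 0.078 0.015] ((623.0730590820312, 77.92570495605469), (37.758243560791016, 17.551677703857422), 77.53203582763672)
[ 193  200   97   58 1557] [0.559 0.115 0.015] ((585.081298828125, 122.78488159179688), (170.019287109375, 109.71466064453125), 77.03387451171875)
[152 203  52  33 816] [0.588 0.249 
[... 1945 characters left out ...]
332 -0.076  0.014] ((332.6546936035156, -76.0335693359375), (47.46434020996094, 115.44959259033203), 89.67982482910156)
[178 248  42  33 451] [0.595 0.264 0.012] ((604.1530151367188, 249.04415893554688), (75.2048568725586, 85.66260528564453), 78.02033233642578)
[308 273  21  19 266] [0.402 0.085 0.015] ((402.1125183105469, 84.41966247558594), (41.24934387207031, 39.73777770996094), 2.949127197265625)
hi [ 163  201  110   54 1153] [0.6   0.195 0.074] ((598.5225219726562, 190.5159149169922), (240.1988983154297, 34.28313446044922), 73.63426971435547)
hi [191 263  10   9  61] [0.556 0.273 0.063] ((556.5523071289062, 273.91400146484375), (17.792922973632812, 17.52342414855957), 59.43641662597656)
```

```bash
sleep 1
```

```text
(no output)
```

View pics/topcrop.png

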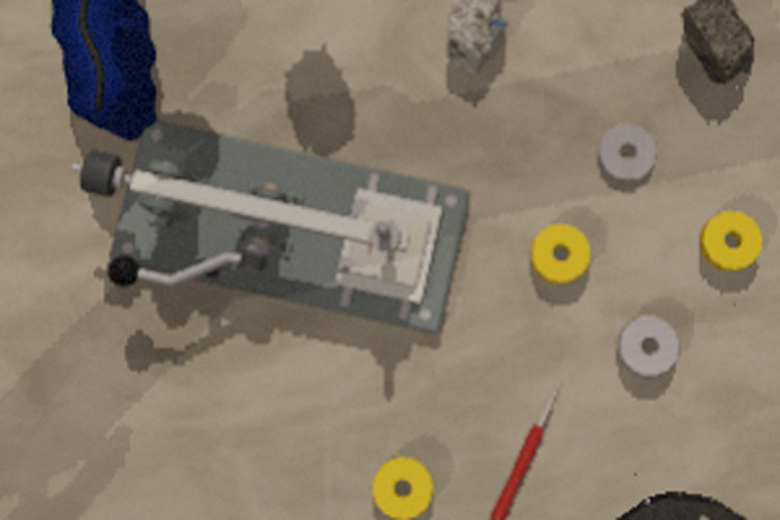

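View pics/scenecrop.png

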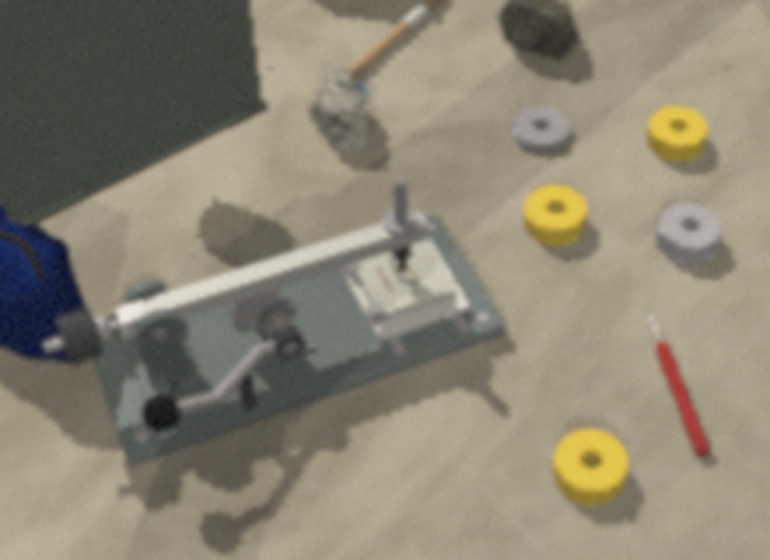

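```bash
cat > fit.py <<'E'
import numpy as np,cv2
from h import *
from scipy.optimize import least_squares
res={}
for n in ['top','scene']:
    f=dict(np.load(n+'0.npz'));P=cloud(f);im=f['image'].astype(int)
    reg=(np.abs(P[...,0]-0.58)<0.12)&(np.abs(P[...,1]-0.17)<.2)
    # beam top
    yaw=np.radians(-13.3);R=np.array([[np.cos(yaw),-np.sin(yaw)],[np.sin(yaw),np.cos(yaw)]])
    m=reg&(abs(P[...,2]-.076)<.006); q=P[m]
    # robust line
    bright=im.sum(2)[m]>390
    q=q[bright]
    for it in range(4):
        l=cv2.fitLine(q[:,:2].astype(np.float32),cv2.DIST_HUBER,0,1e-4,1e-4).ravel()
        d=np.array(l[:2]); d*=np.sign(d[1]); c=l[2:]
        e=(q[:,:2]-c)@np.array([-d[1],d[0]]); q=q[abs(e)<.009]
    print(n,'beam yaw',np.degrees(np.arctan2(-d[0],d[1])),'c',c,len(q),'z',np.median(q[:,2]))
    s=(q[:,:2]-c)@d; print(' ends',c+d*s.min(),c+d*s.max())
    # ball
    b=reg&(im.sum(2)<110)&(abs(P[...,2]-.058)<.015)&(P[...,0]<.585)&(P[...,1]>.24)
    qb=P[b]; qb=qb[~np.isnan(qb[:,0])]
    fr=least_squares(lambda c:np.linalg.norm(qb-c,axis=1)-.011,[.56,.273,.055],loss='soft_l1',f_scale=.001)
    print(' ball',fr.x,len(qb))
    hp=reg&(P[...,2]>.092)&(P[...,2]<.13)&(P[...,1]<.16); v,u=np.where(hp);print(' post',P[hp].mean(0),len(u),P[hp][:,2].max(),u.mean(),v.mean())
    x=np.array([d[1],-d[0]]) # tester x
    ball=fr.x[:2]; 
    along=(ball-c)@d; lat=(ball-c)@x
    o=c+d*(along-99e-3); print(' ball lat (-62?)',lat,' origin from ball along',o,' seat',o-d*.075)
E
python3 fit.py
```

```text
top beam yaw -13.740159 c [0.59912276 0.17423362] 803 z 0.0770169044136074
 ends [0.5744492  0.07332603] [0.63138495 0.30617644]
 ball [0.55891157 0.273854   0.05717602] 93
 post [0.57721136 0.08842769 0.10949003] 28 0.11937938789080366 257.5 218.0
 ball lat (-62?) -0.06272220288090062  origin from ball along [0.59632446 0.16278938]  seat [0.57851053 0.08993566]
scene beam yaw -14.144417 c [0.59903    0.17929329] 463 z 0.07433984559650625
 ends [0.57227138 0.07311115] [0.63023296 0.30311105]
 ball [0.55963555 0.27329017 0.05464731] 52
 post [0.57442579 0.08939765 0.10389507] 31 0.11284013932673959 264.4516129032258 205.09677419354838
 ball lat (-62?) -0.061169858381141584  origin from ball along [0.5947586  0.16234368]  seat [0.57643109 0.08961746]
```

```bash
cat > ov.py <<'E'
import numpy as np,cv2
from h import *
def overlay(f,o,yaw,dz,name,crop,s=4,ring=None):
    c_,s_=np.cos(yaw),np.sin(yaw)
    T=lambda p:np.array([o[0]+c_*p[0]/1e3-s_*p[1]/1e3,o[1]+s_*p[0]/1e3+c_*p[1]/1e3,p[2]/1e3+dz])
    x0,y0,x1,y1=crop
    im=cv2.resize(np.ascontiguousarray(f['image'][y0:y1,x0:x1,::-1]),None,fx=s,fy=s,interpolation=cv2.INTER_CUBIC)
    def poly(pts,col,closed=True):
        q=(proj(f,np.array(pts))-[x0,y0]+.5)*s
        cv2.polylines(im,[q.round().astype(np.int32).reshape(-1,1,2)],closed,col,1)
    poly([T(p) for p in [(-55,-125,14),(55,-125,14),(55,125,14),(-55,125,14)]],(0,0,255))
    poly([T(p) for p in [(-7,-87,76),(7,-87,76),(7,109,76),(-7,109,76)]],(0,255,0))
    a=np.linspace(0,2*np.pi,24)
    poly([T((11*np.cos(t),-75+11*np.sin(t),80)) for t in a],(255,0,0))
    poly([T((2*np.cos(t),-75+2*np.sin(t),114)) for t in a],(255,0,255))
    poly([T((0,-75,80)),T((0,-75,114))],(255,0,255))
    if ring is not None:
        for r in (22,6.5): poly([np.array([ring[0]+r/1e3*np.cos(t),ring[1]+r/1e3*np.sin(t),.018+dz]) for t in a],(0,0,255))
    cv2.imwrite(name,im)
E
python3 - <<'E'
from ov import *
ft=dict(np.load('top0.npz'));fs=dict(np.load('scene0.npz'))
overlay(ft,(.5962,.1628),np.radians(-13.7),.001,'pics/ov_t.png',(135,165,300,265),4.7)
overlay(fs,(.5952,.1624),np.radians(-13.7),-.0013,'pics/ov_s.png',(150,190,310,285),4.8)
overlay(ft,(.5962,.1628),np.radians(-13.7),.001,'pics/ov_rt.png',(320,230,400,295),8,(.4996,-.0955))
overlay(fs,(.5952,.1624),np.radians(-13.7),-.0013,'pics/ov_rs.png',(310,185,380,245),8,(.4996,-.0955))
E
cd pics; python3 -c "
import cv2,numpy as np
a=cv2.imread('ov_rt.png');b=cv2.imread('ov_rs.png');h=480
cv2.imwrite('ov_r.png',cv2.resize(np.hstack([a[:h],b[:h]]),None,fx=.66,fy=.66))"
```

```text
(no output)
```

View pics/ov_t.png

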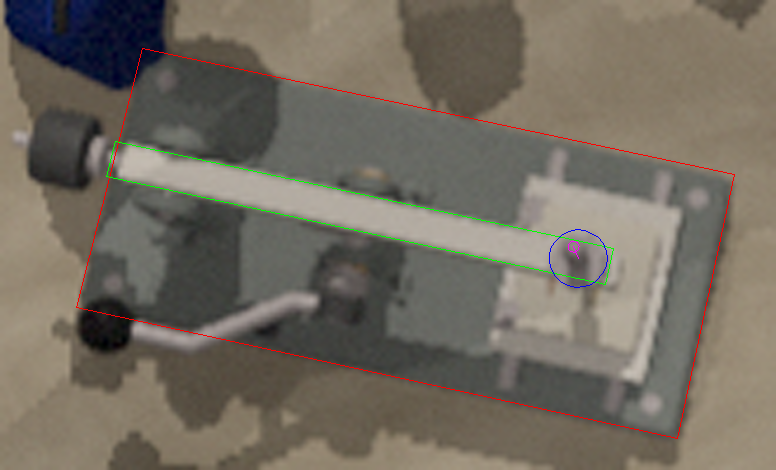

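View pics/ov_s.png

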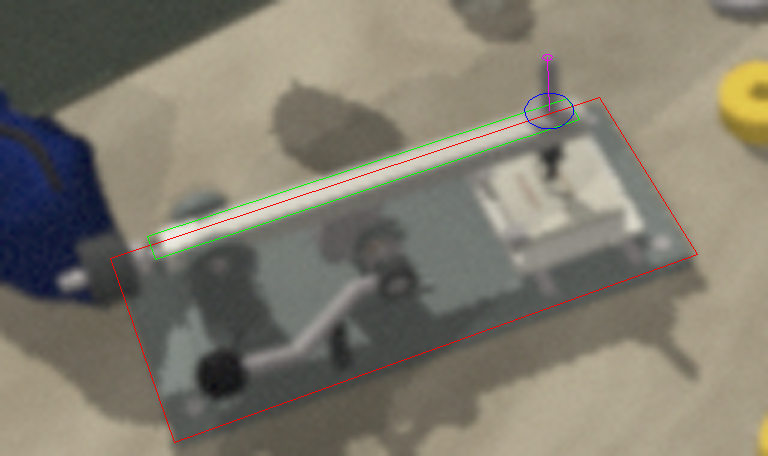

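View pics/ov_r.png

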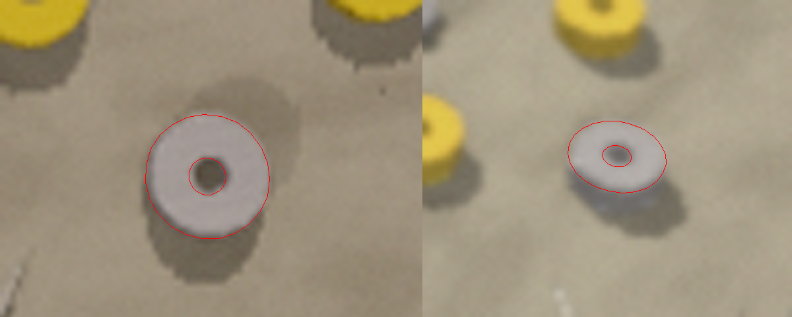

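Ring B at top (359,263) stands 18 mm high, so it is the thick one; ring A is 9 mm. In both overlays the tester outline, beam and post line up with the model. Next I check IK and obstacles.

```bash
cat > g.py <<'E'
import numpy as np
YAW=np.radians(-13.7);O=np.array([.5960,.1627])
c,s=np.cos(YAW),np.sin(YAW)
def T(x,y,z): # tester mm->world
    return np.array([O[0]+(c*x-s*y)/1e3,O[1]+(s*x+c*y)/1e3,z/1e3])
RING=np.array([.4996,-.0955])
E
python3 - <<'E'
from plant import robot
from g import *; from h import *
for n in ['top','scene']:
    P=cloud(dict(np.load(n+'0.npz'))).reshape(-1,3)
    for x0 in np.arange(.15,.75,.1):
        r=[]
        for y0 in np.arange(-.5,.4,.1):
            m=(P[:,0]>x0)&(P[:,0]<x0+.1)&(P[:,1]>y0)&(P[:,1]<y0+.1)
            r.append(round(float(np.nanmax(P[m,2])),2) if m.sum()>5 else None)
        print(n,round(x0,2),r)
j0=np.array(robot.sense()['joint_pos']);print(j0.round(2))
for nm,p in dict(ringhi=[*RING,.2],ring=[*RING,.014],posthi=T(0,-75,160),post=T(0,-75,94),ball=T(-62,99,48),balltop=T(-62,15,123),ballhi=T(-62,99,120)).items():
    for yw in (YAW,YAW+np.pi):
        q=robot.inverse_kinematics(list(p),[np.pi,0,yw]); print(nm,np.round(p,3),round(yw,2),None if q is None else np.round(q,2))
E
```

```text
top 0.15 [-0.24, -0.24, -0.25, None, None, None, None, None, None]
top 0.25 [0.01, 0.01, 0.01, 0.17, 0.14, 0.01, 0.01, 0.01, 0.01]
top 0.35 [0.01, 0.14, 0.14, 0.14, 0.14, 0.02, 0.02, 0.01, 0.01]
top 0.45 [0.01, 0.14, 0.14, 0.02, 0.02, 0.03, 0.03, 0.06, 0.01]
top 0.55 [0.04, 0.14, 0.02, 0.02, 0.02, 0.12, 0.08, 0.09, 0.07]
top 0.65 [0.01, 0.01, 0.01, 0.05, 0.03, 0.04, 0.02, 0.09, 0.09]
scene 0.15 [-0.25, -0.25, -0.25, -0.0, -0.0, -0.0, None, None, None]
scene 0.25 [0.0, 0.0, 0.0, 0.17, 0.13, 0.0, 0.0, 0.0, 0.0]
scene 0.35 [0.01, 0.14, 0.14, 0.14, 0.13, 0.02, 0.02, 0.0, 0.0]
scene 0.45 [0.01, 0.14, 0.14, 0.02, 0.02, 0.03, 0.02, 0.06, 0.0]
scene 0.55 [0.04, 0.13, 0.02, 0.02, 0.02, 0.11, 0.08, 0.08, 0.07]
scene 0.65 [0.0, 0.0, 0.0, 0.05, 0.03, 0.04, 0.0, 0.09, 0.08]
[-1.37  0.47 -0.05  1.53  0.02  1.14 -0.08]
ringhi [ 0.5   -0.096  0.2  ] -0.24 [-0.64  0.34  0.93  2.01 -0.33  0.95  0.22]
ringhi [ 0.5   -0.096  0.2  ] 2.9 [ 1.    0.49 -1.17  1.93  0.52  1.07  2.52]
ring [ 0.5   -0.096  0.014] -0.24 [-0.45  0.65  0.74  2.13 -0.76  0.64  0.59]
ring [ 0.5   -0.096  0.014] 2.9 [ 0.85  0.78 -1.    2.06  0.92  0.83  2.19]
posthi [0.578 0.09  0.16 ] -0.24 [-0.65  0.45  0.57  1.86 -0.3   0.91 -0.19]
posthi [0.578 0.09  0.16 ] 2.9 [ 0.57  0.71 -1.18  1.79  0.73  1.15  2.05]
post [0.578 0.09  0.094] -0.24 [-0.61  0.54  0.52  1.91 -0.37  0.79 -0.13]
post [0.578 0.09  0.094] 2.9 [-0.18  0.49 -0.06  1.89  0.04  0.77  2.64]
ball [0.559 0.274 0.048] -0.24 [-0.83  0.64  0.42  1.84 -0.37  0.74 -0.44]
ball [0.559 0.274 0.048] 2.9 [-0.36  0.61 -0.22  1.81  0.19  0.74  2.22]
balltop [0.539 0.192 0.123] -0.24 [-0.79  0.47  0.49  1.92 -0.29  0.82 -0.38]
balltop [0.539 0.192 0.123] 2.9 [-0.32  0.44 -0.13  1.89  0.07  0.81  2.42]
ballhi [0.559 0.274 0.12 ] -0.24 [-0.86  0.54  0.46  1.8  -0.31  0.87 -0.49]
ballhi [0.559 0.274 0.12 ] 2.9 [-0.38  0.52 -0.19  1.77  0.12  0.86  2.27]
```

Run:
```python
from plant import robot
from g import *; from h import *
P=cloud(dict(np.load('top0.npz'))).reshape(-1,3)
m=(P[:,2]>.06)&(P[:,2]<.2)&(P[:,1]<0)&(P[:,0]>.25)
print('nearest tall',np.nanmin(np.hypot(P[m,0]-RING[0],P[m,1]-RING[1])))
ori=[np.pi,0,YAW]
robot.goto([.45,.33,.30],ori)
robot.goto([*RING,.22],ori)
s=robot.sense();print(s['t'],s['tcp_pos'],s['wrist_force'])
robot.grip(0.85,30)
print(robot.move_straight([*RING,.06],vel=.15))
print(robot.move_straight([*RING,.0135],vel=.05,contact_N=8))
s=robot.sense();print(s['t'],s['tcp_pos'],s['wrist_force'],s['opening'])
for n in ['scene','top']:
    f=robot.grab_frame(n);cv2.imwrite(f'pics/{n}1.png',f['image'][:,:,::-1]); 
    im=f['image'][:,:,::-1]; 
    u=proj(f,[*RING,.03])[0].astype(int); cv2.imwrite(f'pics/{n}1c.png',cv2.resize(im[max(0,u[1]-60):u[1]+60,u[0]-80:u[0]+80],None,fx=4,fy=4,interpolation=cv2.INTER_CUBIC))
```

```text
nearest tall 0.13352014991800068
3.3417 [ 0.50022105 -0.09414444  0.22006273] [0.85756369 0.10490937 0.15366848]
False
False
5.9333 [ 0.49982452 -0.09559188  0.01371332] [-0.49211922  0.2334389   0.83582708] 0.8482494636519582
```

View pics/scene1c.png

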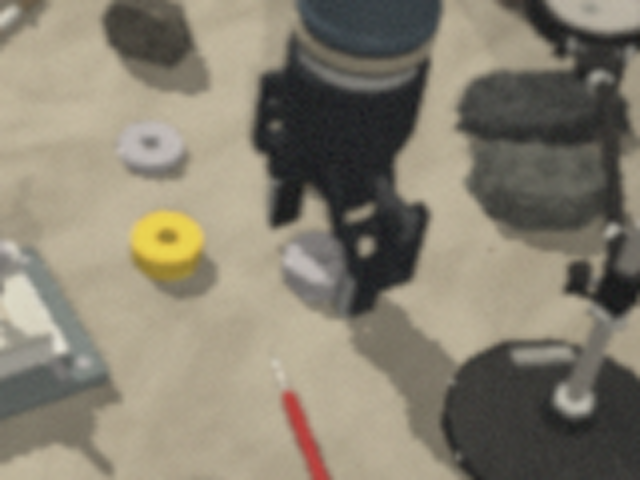

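View pics/top1.png

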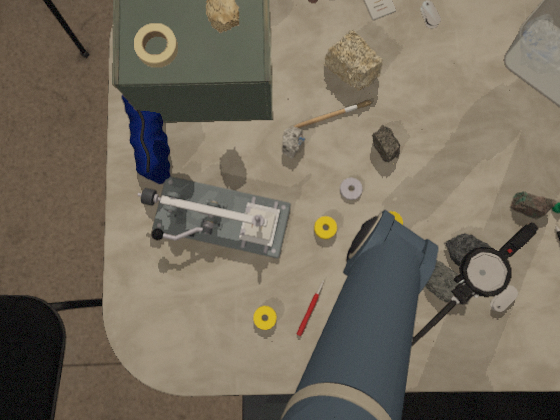

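The scene view shows the ring between the open fingers, with nothing else touched. Gripping and lifting.

Run:
```python
from plant import robot
from g import *; from h import *
robot.grip(0.0,50); robot.sleep(.2)
s=robot.sense();print(s['t'],s['tcp_pos'],s['wrist_force'],s['opening'],s['opening']*85)
robot.move_straight([*RING,.05],vel=.08)
robot.sleep(.2)
s=robot.sense();print(s['t'],s['tcp_pos'],s['wrist_force'],s['opening'])
robot.move_straight([*RING,.19],vel=.2)
robot.goto(list(T(0,-75,170)),[np.pi,0,YAW])
robot.sleep(.3)
s=robot.sense();print(s['t'],s['tcp_pos'],T(0,-75,170),s['tcp_rot'],s['wrist_force'],s['opening'])
for n in ['scene','top']:
    f=robot.grab_frame(n);np.savez(f'{n}2.npz',**f)
    im=f['image'][:,:,::-1]; 
    u=proj(f,T(0,-75,140))[0].astype(int); cv2.imwrite(f'pics/{n}2c.png',cv2.resize(im[max(0,u[1]-60):u[1]+60,u[0]-80:u[0]+80],None,fx=5,fy=5,interpolation=cv2.INTER_CUBIC))
```

```text
6.6333 [ 0.50007887 -0.09556618  0.01425404] [-1.14893499  0.21869542  6.18219433] 0.4902943239179247 41.6750175330236
7.4417 [ 0.49924055 -0.0954249   0.04960752] [-0.88884013  0.26075659 -2.02306906] 0.4869795206854586
9.4167 [0.57818447 0.08852976 0.17031067] [0.57823714 0.08983382 0.17      ] [-3.14135297e+00 -3.09696210e-04 -2.41340380e-01] [-0.3225367   0.04515869 -0.86557769] 0.4879387013554668
```

View pics/scene2c.png

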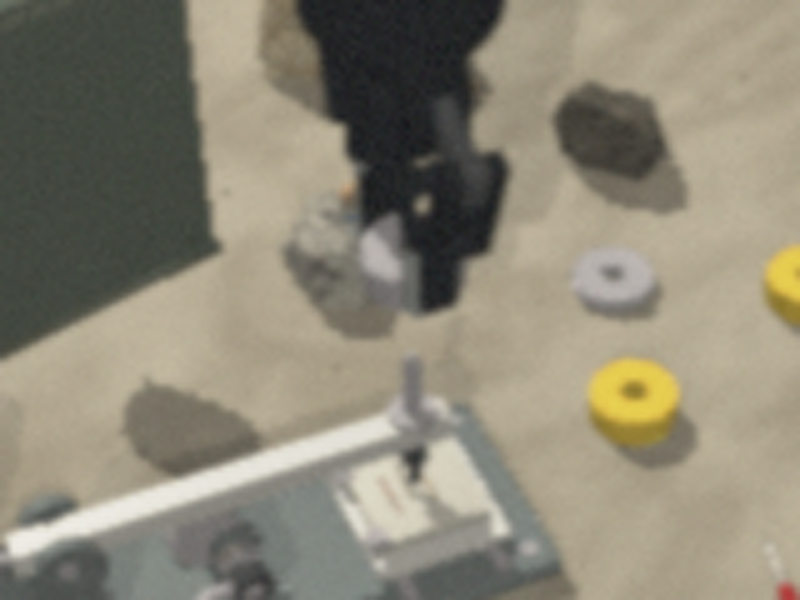

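View pics/top2c.png

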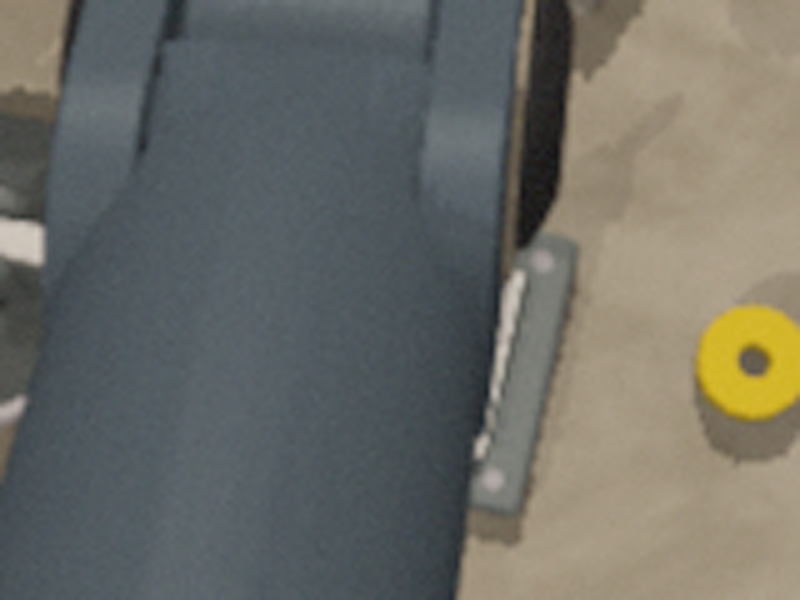

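Run:
```python
from plant import robot
from g import *; from h import *
p=T(0,-75,133); cmd=p.copy()
robot.move_straight(list(p),vel=.1); robot.sleep(.2)
s=robot.sense();e=np.array(s['tcp_pos'])-p;print(s['t'],e)
cmd=p.copy();cmd[:2]-=e[:2]
robot.move_straight(list(cmd),vel=.05);robot.sleep(.2)
s=robot.sense();print(s['t'],np.array(s['tcp_pos'])-p,s['wrist_force'])
f=robot.grab_frame('scene');im=f['image'][:,:,::-1]; 
u=proj(f,T(0,-75,110))[0].astype(int); 
# expected ring bottom & top circles
im=cv2.resize(im[u[1]-45:u[1]+45,u[0]-60:u[0]+60],None,fx=6.6,fy=6.6,interpolation=cv2.INTER_CUBIC)
a=np.linspace(0,2*np.pi,40)
for zz in(119,137):
    q=proj(f,np.array([T(22*np.cos(t),-75+22*np.sin(t),zz) for t in a])); q=(q-(u-[60,45])+.5)*6.6
    cv2.polylines(im,[q.astype(np.int32).reshape(-1,1,2)],True,(0,0,255),1)
cv2.imwrite('pics/s3.png',im)
```

```text
10.2333 [ 5.21654806e-04 -1.05022752e-05  6.78871401e-04]
10.6833 [-5.31230904e-04  3.53204878e-05  4.37839624e-05] [-0.03376142  0.34378517 -0.92044415]
```

View pics/s3.png

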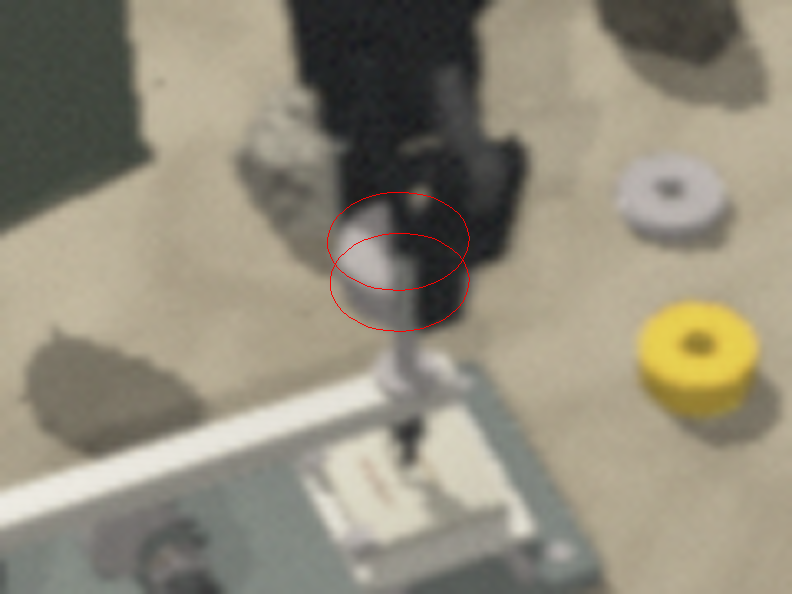

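The ring sits concentric above the post in the scene view (ring centre about x=405, post about x=407 in the crop). Descending with a force guard.

Run:
```python
from plant import robot
from g import *
for z in (118,104,97):
    h=robot.move_straight(list(T(0,-75,z)),vel=.04,contact_N=6); s=robot.sense()
    print(z,h,round(s['t'],2),(np.array(s['tcp_pos'])-T(0,-75,z)).round(4),s['wrist_force'].round(2),s['torque'].round(2))
    if h: break
else:
    h=robot.move_straight(list(T(0,-75,90)),vel=.02,contact_N=6); s=robot.sense()
    print('final',h,round(s['t'],2),s['tcp_pos'],(np.array(s['tcp_pos'])-T(0,-75,94)).round(4),s['wrist_force'].round(2),s['torque'].round(2))
```

```text
118 False 11.26 [-0.0001 -0.0001 -0.0003] [ 0.4   0.05 -1.78] [ 0.03 -0.05  0.02]
104 False 11.76 [-0.0001 -0.0001 -0.0002] [-0.14 -0.7  -1.8 ] [-0.01 -0.02 -0.04]
97 False 12.08 [-0.0002  0.     -0.0003] [ 0.8 -0.2 -1.5] [-0.03 -0.02  0.01]
final True 12.38 [0.57872673 0.08971406 0.09351229] [ 0.0005 -0.0001 -0.0005] [-1.76  0.8   6.5 ] [-0.    0.32 -0.03]
```

The ring met the collar at TCP z = 93.5 mm, against 94 expected, with no earlier contact. Releasing and checking.

Run:
```python
from plant import robot
from g import *; from h import *
robot.grip(0.9); robot.sleep(.2)
robot.move_straight(list(T(0,-75,200)),vel=.15)
robot.goto(list(T(-62,120,200)),[np.pi,0,YAW])
robot.grip(0.5)
s=robot.sense();print(s['t'],s['tcp_pos'],s['opening'])
f=robot.grab_frame('top');np.savez('top4.npz',**f)
f2=robot.grab_frame('scene');np.savez('scene4.npz',**f2)
from ov import overlay
for n,f in(('t',f),('s',f2)):
    P=cloud(f); d=np.hypot(P[...,0]-T(0,-75,0)[0],P[...,1]-T(0,-75,0)[1]); m=(d<.02)&(d>.009)&(P[...,2]>.06)
    print(n,'ring top z',np.nanpercentile(P[m][:,2],[20,50,80]) if m.any() else None)
    im=f['image'][:,:,::-1]; u=proj(f,T(0,-20,60))[0].astype(int)
    cv2.imwrite(f'pics/{n}4.png',cv2.resize(im[max(0,u[1]-60):u[1]+60,u[0]-75:u[0]+75],None,fx=5,fy=5,interpolation=cv2.INTER_CUBIC))
```

```text
15.15 [0.56444372 0.29326121 0.20016374] 0.504478361098462
t ring top z [0.09734201 0.09850641 0.09971913]
s ring top z [0.08371663 0.09531817 0.09647335]
```

View pics/s4.png

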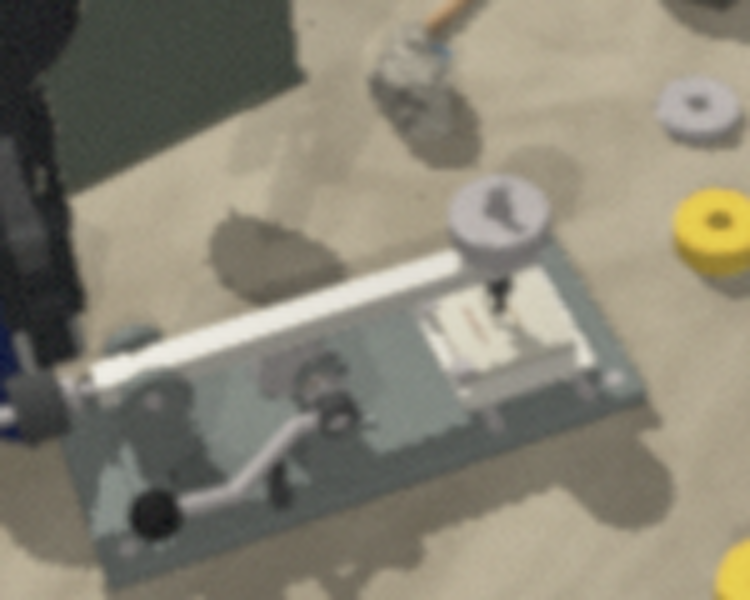

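View pics/t4.png

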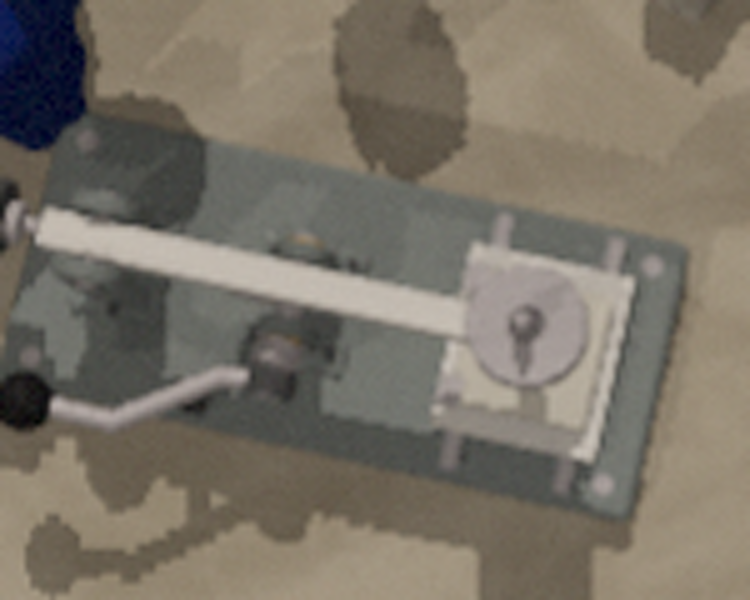

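The ring is flat on its collar: its top is at 98.5 mm in the top view, and the post shows through at (525,320). The beam is still down. Now the lever.

Run:
```python
from plant import robot
from g import *; from h import *
robot.move_straight(list(T(-62,99,130)),vel=.15)
robot.grip(0.48)
h=robot.move_straight(list(T(-62,99,48.5)),vel=.08,contact_N=8); robot.sleep(.2)
s=robot.sense();print(h,s['t'],np.array(s['tcp_pos'])-T(-62,99,48.5),s['wrist_force'],s['opening'])
if not h:
    robot.grip(0.0,50); robot.sleep(.2)
    s=robot.sense();print(s['t'],np.array(s['tcp_pos'])-T(-62,99,48.5),s['wrist_force'],s['opening'],s['opening']*85)
f=robot.grab_frame('scene');im=f['image'][:,:,::-1];u=proj(f,T(-62,99,56))[0].astype(int)
cv2.imwrite('pics/s5.png',cv2.resize(im[u[1]-60:u[1]+60,max(0,u[0]-75):u[0]+75],None,fx=5,fy=5,interpolation=cv2.INTER_CUBIC))
```

```text
False 17.4667 [0.00023505 0.00017873 0.00047731] [-0.04648369  0.06946534  0.83807194] 0.4806067318735657
18.0 [ 8.09619985e-04 -2.30842523e-05  3.54205338e-04] [2.40471077 0.41467807 0.94258613] 0.22462747828914434 19.09333565457727
```

View pics/s5.png

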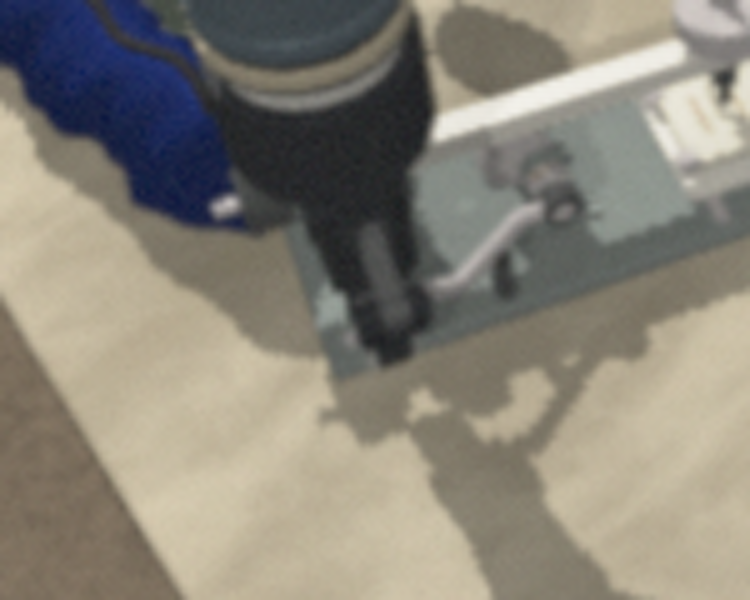

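The ball is held: the opening reads 19 mm, the same 2–3 mm under-reading as with the 44 mm ring. Turning along the arc.

Run:
```python
from plant import robot
from g import *; from h import *
mx=0
for a in np.linspace(0,1.45,11)[1:]:
    p=T(-62,15+85*np.cos(.12+a),46+85*np.sin(.12+a)-7.6)
    robot.move_straight(list(p),vel=.05); s=robot.sense()
    w=s['wrist_force']; print(round(a,2),round(s['t'],2),(1e3*(np.array(s['tcp_pos'])-p)).round(2),w.round(1),round(s['opening'],3))
    if np.linalg.norm(w)>35: print('STOP');break
robot.sleep(.5); s=robot.sense(); print(s['t'],(1e3*(np.array(s['tcp_pos'])-p)).round(2),s['wrist_force'].round(1))
for n in('scene','top'):
    f=robot.grab_frame(n);np.savez(n+'6.npz',**f);im=f['image'][:,:,::-1];u=proj(f,T(-30,0,90))[0].astype(int)
    cv2.imwrite(f'pics/{n}6.png',cv2.resize(im[max(0,u[1]-60):u[1]+60,max(0,u[0]-75):u[0]+75],None,fx=5,fy=5,interpolation=cv2.INTER_CUBIC))
```

```text
0.14 18.45 [ 0.69 -0.23 -0.19] [ 5.9 -0.3 -4.4] 0.224
0.29 18.85 [ 0.49 -0.91 -0.47] [ 6.2 -2.2 -6.2] 0.22
0.43 19.25 [ 0.33 -1.4  -0.68] [ 6.  -2.6 -5.9] 0.227
0.58 19.65 [ 0.35 -1.06 -0.69] [ 6.5 -3.2 -5.3] 0.225
0.72 20.05 [ 0.28 -1.19 -0.84] [ 6.3 -2.8 -6. ] 0.223
0.87 20.45 [ 0.29 -0.85 -0.88] [ 5.4 -1.7 -5.8] 0.221
1.01 20.85 [ 0.43 -0.03 -0.62] [ 5.6 -0.7 -6.7] 0.223
1.16 21.25 [ 0.41 -0.32 -0.85] [ 5.7 -0.8 -7.7] 0.22
1.3 21.65 [-1.27  0.92 -0.37] [ 0.  -0.3  0.1] 0.002
1.45 22.05 [-0.1  -0.25  0.15] [-0.3 -0.4 -0.2] -0.003
22.55 [-0.02  0.07 -0.03] [ 0.5 -0.1  0. ]
```

View pics/scene6.png

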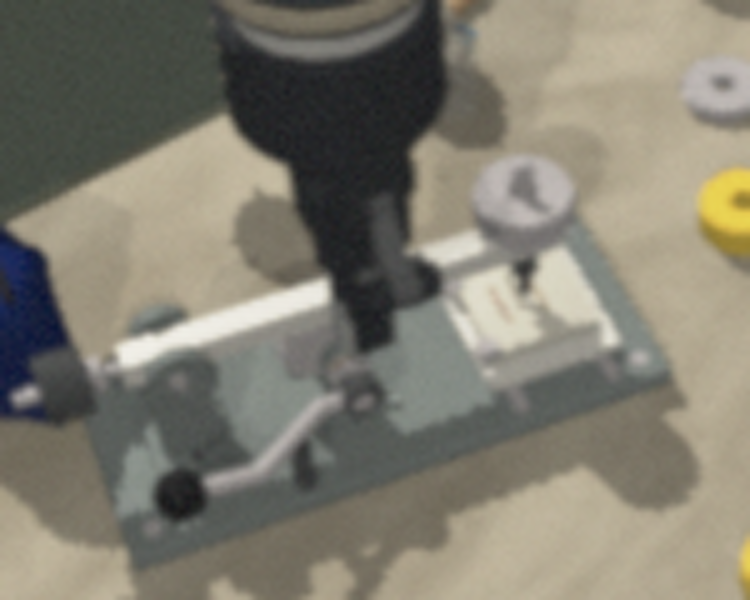

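View pics/top6.png

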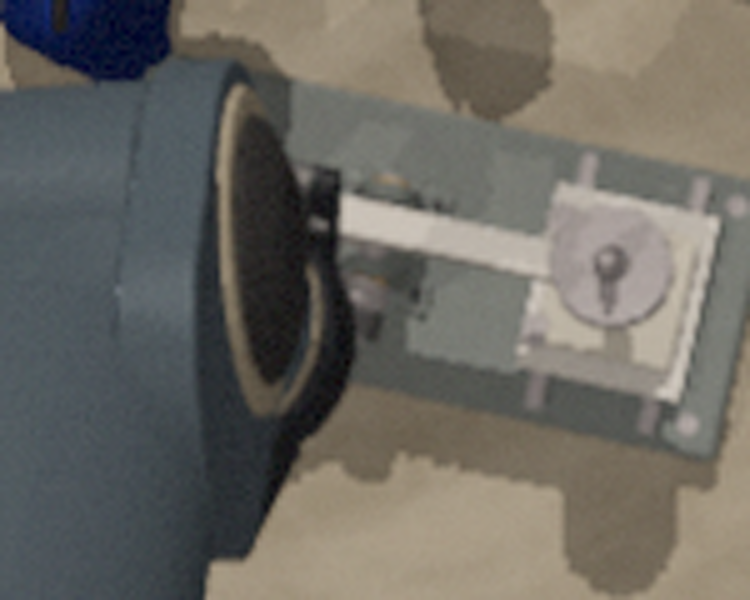

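The ball slipped out of the fingers at about 1.2 rad and the lever swung back to rest. The ring is still seated. I'll regrip harder and tilt the tool along with the lever, so the ball hardly turns in the pads.

Run:
```python
from plant import robot
from g import *
for a in (0,.4,.8,1.1,1.45):
  for t0 in (.5,.65):
    t=-t0+2*t0*a/1.45
    ax=np.array([-np.sin(YAW)*np.sin(t),np.cos(YAW)*np.sin(t),-np.cos(t)])
    p=T(-61.4,15+85*np.cos(.12+a),46+85*np.sin(.12+a))+ax*.0095
    for yw,r in((YAW,np.pi+t),):
        q=robot.inverse_kinematics(list(p),[r,0,yw]);print(a,round(t,2),p.round(3),None if q is None else np.round(q,2))
```

```text
0 -0.5 [0.559 0.269 0.048] [-1.09  0.89  0.7   1.61 -0.18  1.15 -0.64]
0 -0.65 [0.559 0.268 0.049] [-1.11  0.96  0.7   1.54 -0.1   1.27 -0.7 ]
0.4 -0.22 [0.557 0.261 0.079] [-1.04  0.71  0.68  1.75 -0.3   0.97 -0.5 ]
0.4 -0.29 [0.557 0.261 0.079] [-1.06  0.74  0.69  1.72 -0.26  1.03 -0.54]
0.8 0.05 [0.552 0.242 0.104] [-0.9   0.55  0.59  1.89 -0.47  0.81 -0.29]
0.8 0.07 [0.552 0.242 0.104] [-0.89  0.54  0.58  1.89 -0.49  0.8  -0.27]
1.1 0.26 [0.547 0.223 0.117] [-0.71  0.46  0.47  1.98 -0.67  0.72 -0.04]
1.1 0.34 [0.548 0.223 0.117] [-0.63  0.44  0.4   2.01 -0.76  0.7   0.07]
1.45 0.5 [0.541 0.196 0.123] [-0.42  0.41  0.28  2.08 -0.98  0.7   0.37]
1.45 0.65 [0.541 0.197 0.123] [ 0.06  0.44 -0.24  2.09 -1.01  0.6   0.47]
```

```bash
cat > lev.py <<'E'
from g import *
T0,T1=-.6,.4
def pose(a,depth=.0095,x=-61.4):
    t=T0+(T1-T0)*a/1.45
    ax=np.array([-np.sin(YAW)*np.sin(t),np.cos(YAW)*np.sin(t),-np.cos(t)])
    p=T(x,15+85*np.cos(.12+a),46+85*np.sin(.12+a))+ax*depth
    return p,[np.pi+t,0,YAW]
E
python3 - <<'E'
from plant import robot
from lev import *; from h import *
robot.move_straight(list(T(-62,30,190)),vel=.2)
robot.grip(.5,100)
p,o=pose(0,-.075); robot.goto(list(p),o)
p,o=pose(0,-.05); robot.move_straight(list(p),vel=.1)
p,o=pose(0); h=robot.move_straight(list(p),vel=.07,contact_N=8); robot.sleep(.15)
s=robot.sense();print(h,s['t'],1e3*(np.array(s['tcp_pos'])-p),s['wrist_force'],s['opening'])
if not h:
    robot.grip(0.0,100); robot.sleep(.15)
    s=robot.sense();print(s['t'],1e3*(np.array(s['tcp_pos'])-p),s['wrist_force'],s['opening'])
f=robot.grab_frame('scene');im=f['image'][:,:,::-1];u=proj(f,T(-62,99,56))[0].astype(int)
cv2.imwrite('pics/s7.png',cv2.resize(im[u[1]-60:u[1]+60,max(0,u[0]-75):u[0]+75],None,fx=5,fy=5,interpolation=cv2.INTER_CUBIC))
E
```

```text
True 25.5 [-1.5968087   2.91750748  4.54806335] [-4.87049303 -0.17928597  1.89553616] 0.4969165724418605
```

View pics/s7.png

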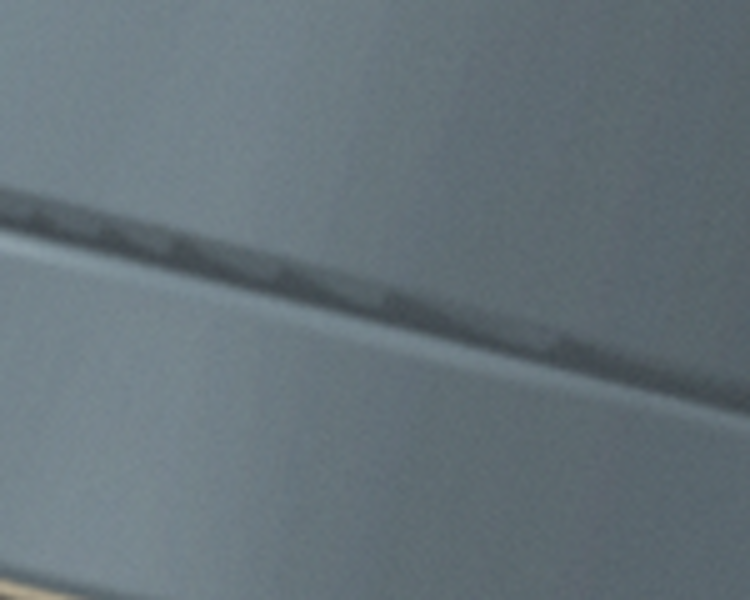

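Contact came 5 mm short. The tilted gripper body probably touched the counterweight side, at about 5 N. I back off and use a smaller starting tilt, so the body clears the counterweight from above.

Run:
```python
from plant import robot
import lev; from lev import *; from h import *
p,o=pose(0,-.06); robot.move_straight(list(p),vel=.12)
open('lev.py','a').write('\nT0,T1=-.28,.47\n')
lev.T0,lev.T1=-.28,.47
p,o=pose(0,-.06); robot.goto(list(p),o)
p,o=pose(0); h=robot.move_straight(list(p),vel=.08,contact_N=8); robot.sleep(.15)
s=robot.sense();print(h,s['t'],1e3*(np.array(s['tcp_pos'])-p),s['wrist_force'],s['opening'])
if not h:
    robot.grip(0.0,110); robot.sleep(.15)
    s=robot.sense();print(s['t'],1e3*(np.array(s['tcp_pos'])-p),s['wrist_force'],s['opening'])
f=robot.grab_frame('scene');im=f['image'][:,:,::-1]
cv2.imwrite('pics/s8.png',im)
```

```text
False 27.7583 [0.56769503 0.69054352 0.6457227 ] [ 0.27230424  0.54793504 -0.80078449] 0.5007194628549194
28.275 [0.42148333 0.56601764 0.3563571 ] [0.44700748 0.9465528  2.66881911] 0.20491558544025545
```

View pics/s8.png

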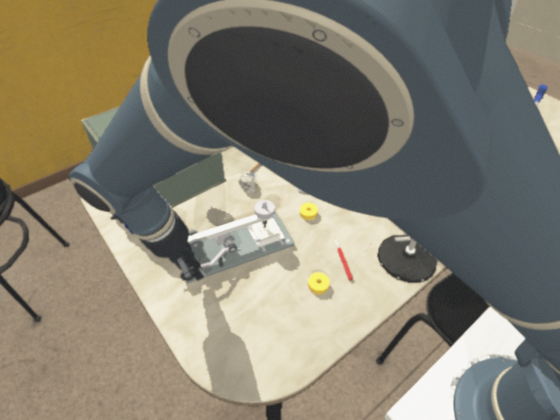

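Run:
```python
from plant import robot
from lev import *; from h import *
for a in np.linspace(0,1.45,11)[1:]:
    p,o=pose(a)
    try: robot.move_straight(list(p),vel=.06,attitude=o)
    except robot.IKError as e: print('IK',a,e);break
    s=robot.sense()
    w=s['wrist_force']; print(round(a,2),round(s['t'],2),(1e3*(np.array(s['tcp_pos'])-p)).round(2),w.round(1),round(s['opening'],3))
    if np.linalg.norm(w)>40 or s['opening']<.15: print('STOP');break
print(np.round(robot.sense()['joint_pos'],2))
for n in('scene','top'):
    f=robot.grab_frame(n);np.savez(n+'9.npz',**f);im=f['image'][:,:,::-1];u=proj(f,T(-30,0,90))[0].astype(int)
    cv2.imwrite(f'pics/{n}9.png',cv2.resize(im[max(0,u[1]-60):u[1]+60,max(0,u[0]-75):u[0]+75],None,fx=5,fy=5,interpolation=cv2.INTER_CUBIC))
```

```text
0.14 28.68 [0.36 0.68 0.04] [ 2.4  2.2 -3.3] 0.206
0.29 29.02 [ 0.39  0.95 -0.27] [ 4.2  2.9 -5. ] 0.203
0.43 29.38 [ 0.23  0.32 -0.18] [ 4.1  2.6 -3.4] 0.201
0.58 29.73 [-0.23 -2.   -0.73] [ 3.3  1.2 -0.7] 0.189
0.72 30.07 [-0.17 -1.67 -1.29] [ 4.1 -4.4 -8.9] 0.192
0.87 30.43 [-0.1  -0.84 -1.54] [  5.5  -2.4 -15.5] 0.193
1.01 30.77 [-0.8  -0.05 -0.41] [0.1 0.3 0.6] -0.002
STOP
[-0.66  0.46  0.37  1.97 -0.59  0.7  -0.12]
```

View pics/scene9.png

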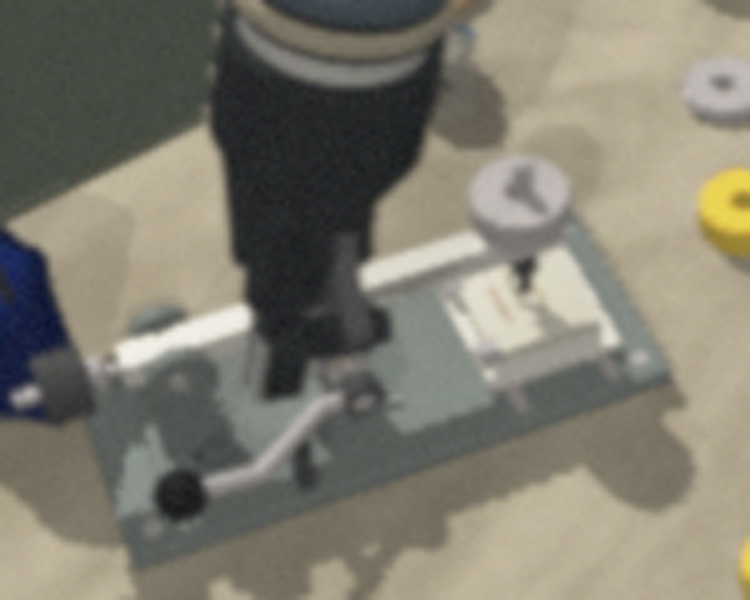

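View pics/top9.png

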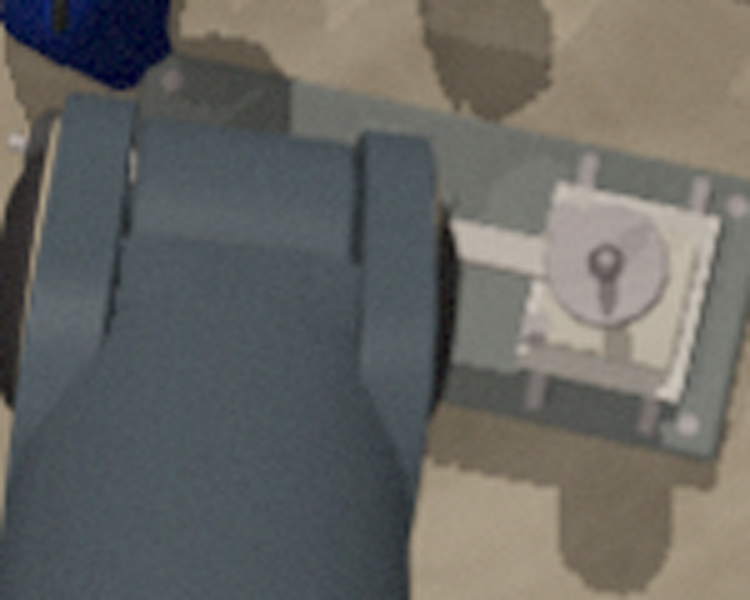

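The ball was lost again at about 0.9 rad, with radial tension building up. Next try: tool vertical, ball deeper in the pads, small steps with radial force relief, and a stop for a look while the ball is still held.

```bash
cat > arc.py <<'E'
from plant import robot
from lev import *; from h import *
import json,os
def target(a,st): 
    return T(st['x'],15+(85+st['dr'])*np.cos(.12+a),46+(85+st['dr'])*np.sin(.12+a))+np.array([0,0,-st['d']])
ex=np.array([c,s,0]);ey=np.array([-s,c,0]);ez=np.array([0,0,1.])
def run(a0,a1,st,step=.1,vel=.06,fmax=11,gain=.12):
    n=int(np.ceil((a1-a0)/step)); 
    for a in np.linspace(a0,a1,n+1)[1:]:
        p=target(a,st); robot.move_straight(list(p),vel=vel,attitude=[np.pi,0,YAW]); q=robot.sense()
        w=np.array(q['wrist_force'])-st['w0']; g=.12+a
        er=ey*np.cos(g)+ez*np.sin(g); et=-ey*np.sin(g)+ez*np.cos(g)
        fr,ft,fx=w@er,w@et,w@ex; e=1e3*(np.array(q['tcp_pos'])-p)
        print(f"a{a:.2f} t{q['t']:.2f} fr{fr:.1f} ft{ft:.1f} fx{fx:.1f} er{e@er:.2f} et{e@et:.2f} ex{e@ex:.2f} op{q['opening']:.3f} dr{st['dr']:.1f} tq",np.round(q['torque'],2))
        f=robot.grab_frame('scene'); cv2.imwrite(f'pics/arc_{st["k"]}_{int(round(a*100)):03d}.png',f['image'][:,:,::-1])
        st['dr']+=gain*fr; st['x']+=.1*fx; st['a']=float(a)
        if q['opening']<.15: print('LOST');return
        if np.hypot(fr,ft)>fmax: print('FORCE');break
    json.dump(st,open('st.json','w'))
E
python3 - <<'E'
from arc import *
o=[np.pi,0,YAW]
robot.move_straight(list(T(-61.4,70,150)),vel=.25,attitude=o)
robot.grip(.47,60)
robot.move_straight(list(T(-61.4,99,100)),vel=.2,attitude=o)
h=robot.move_straight(list(T(-61.4,99,56-12)),vel=.09,contact_N=8)
q=robot.sense();print(h,q['t'],(1e3*(np.array(q['tcp_pos'])-T(-61.4,99,44))).round(2));w0=np.array(q['wrist_force'])
if not h:
    robot.grip(0.,60);q=robot.sense();print(q['t'],q['wrist_force']-w0,q['opening'])
    st=dict(x=-61.4,dr=0.,d=.012,w0=list(w0),k=1)
    run(0,.5,st)
E
python3 -c "
import cv2,glob
fs=sorted(glob.glob('pics/arc_1_*.png'));print(fs)
im=[cv2.resize(cv2.imread(f)[180:290,150:300],None,fx=2.6,fy=2.6) for f in fs[::2][:4]]
import numpy as np
while len(im)<4: im.append(im[-1]*0)
cv2.imwrite('pics/m1.png',np.vstack([np.hstack(im[:2]),np.hstack(im[2:4])]))"
```

```text
True 32.85 [-1.12 -0.34  0.84]
[]Traceback (most recent call last):
  File "<string>", line 6, in <module>
    while len(im)<4: im.append(im[-1]*0)
                               ~~^^^^
IndexError: list index out of range
```

Run:
```python
from arc import *
q=robot.sense();print(q['t'],q['wrist_force'],q['torque'],q['opening'],(1e3*(np.array(q['tcp_pos'])-T(-61.4,99,44))).round(2))
f=robot.grab_frame('scene');im=f['image'][:,:,::-1];u=proj(f,T(-30,70,70))[0].astype(int);print(u)
cv2.imwrite('pics/s10.png',cv2.resize(im[u[1]-50:u[1]+50,u[0]-65:u[0]+65],None,fx=6,fy=6,interpolation=cv2.INTER_CUBIC))
```

```text
32.85 [-2.49342242  0.80279513  5.12475916] [-0.05189079  0.09459219 -0.0367864 ] 0.4688613311950692 [-1.12 -0.34  0.84]
[203 246]
```

View pics/s10.png

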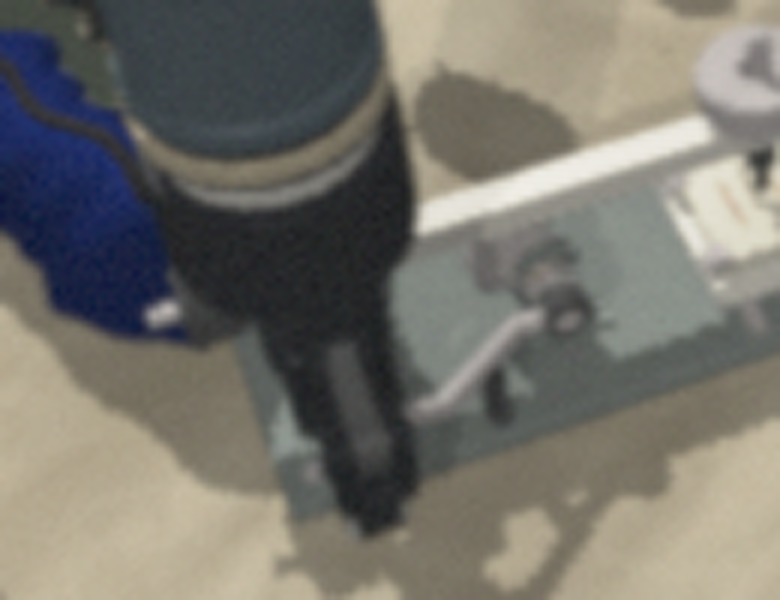

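```bash
cat > go.py <<'E'
from arc import *
robot.move_straight(list(T(-61.4,99,56-7)),vel=.08)
robot.grip(.34,60)
h=robot.move_straight(list(T(-61.4,99,56-11)),vel=.04,contact_N=8)
q=robot.sense();print(h,q['t'],(1e3*(np.array(q['tcp_pos'])-T(-61.4,99,45))).round(2),q['wrist_force']);w0=np.array([0,0,0.])
d=56-1e3*q['tcp_pos'][2]
if h: 
    robot.move_straight(list(T(-61.4,99,56-d+1.5)),vel=.04); d-=1.5
robot.grip(0.,60);q=robot.sense();print(q['t'],q['wrist_force'],q['opening'],d)
st=dict(x=-61.4,dr=0.,d=d/1e3,w0=list(w0),k=1)
run(0,.5,st)
E
python3 go.py
cat > mont.py <<'E'
import cv2,glob,sys
import numpy as np
fs=sorted(glob.glob(f'pics/arc_{sys.argv[1]}_*.png'));print(fs)
fs=fs[-4:] 
im=[cv2.resize(cv2.imread(f)[180:290,150:300],None,fx=2.6,fy=2.6) for f in fs]
while len(im)<4: im.append(im[-1]*0)
cv2.imwrite(sys.argv[2],np.vstack([np.hstack(im[:2]),np.hstack(im[2:4])]))
E
python3 mont.py 1 pics/m1.png
```

```text
False 33.6667 [-0.3  -0.1  -0.43] [ 0.29433451 -0.01739948  0.05015074]
33.925 [-0.2139548  -0.07104965 -0.67137503] 0.2249727517821726 11.426881759335878
a0.10 t34.21 fr-2.1 ft-3.3 fx2.1 er-0.40 et0.26 ex0.18 op0.218 dr0.0 tq [-0.05 -0.38  0.03]
a0.20 t34.55 fr-2.2 ft-4.4 fx2.0 er-0.02 et0.34 ex-0.02 op0.220 dr-0.3 tq [ 0.07 -0.29 -0.15]
a0.30 t34.89 fr-1.5 ft-4.7 fx1.1 er0.26 et0.29 ex-0.19 op0.219 dr-0.5 tq [ 0.21 -0.29 -0.06]
a0.40 t35.23 fr-0.9 ft-3.6 fx-0.4 er0.23 et0.26 ex-0.31 op0.221 dr-0.7 tq [ 0.42 -0.19 -0.01]
a0.50 t35.58 fr-0.6 ft-3.9 fx-0.1 er0.10 et0.31 ex-0.30 op0.218 dr-0.8 tq [ 0.56 -0.11 -0.09]
['pics/arc_1_010.png', 'pics/arc_1_020.png', 'pics/arc_1_030.png', 'pics/arc_1_040.png', 'pics/arc_1_050.png']
```

View pics/m1.png

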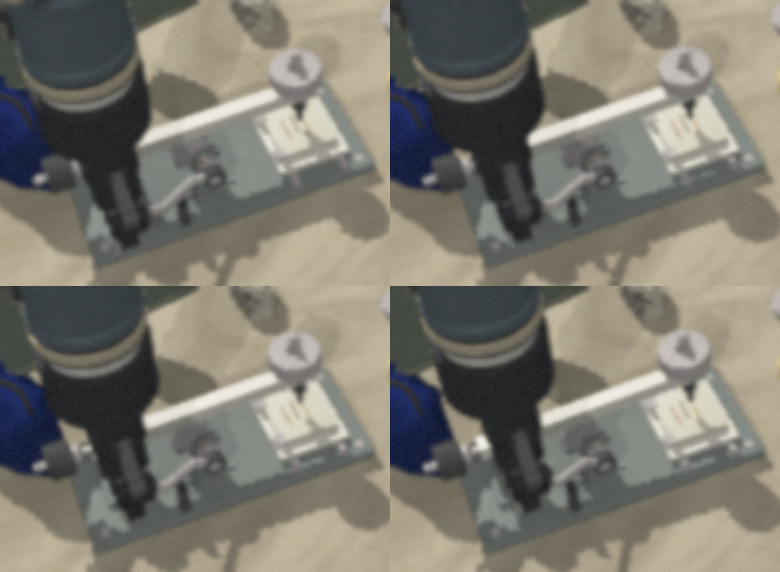

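The forces stay low (about 4 N) and the lever follows in the pictures. Continuing.

```bash
cat > go2.py <<'E'
import sys
from arc import *
st=json.load(open('st.json'));run(st['a'],float(sys.argv[1]),st)
E
python3 go2.py 1.1; python3 mont.py 1 pics/m2.png
```

```text
a0.59 t35.89 fr-1.3 ft-4.0 fx-0.0 er0.00 et0.30 ex-0.28 op0.221 dr-0.9 tq [0.56 0.08 0.19]
a0.67 t36.21 fr-2.4 ft-4.7 fx-0.6 er-0.29 et0.44 ex-0.32 op0.222 dr-1.0 tq [ 0.49  0.16 -0.07]
a0.76 t36.52 fr-2.7 ft-4.2 fx-1.6 er-0.34 et0.59 ex-0.27 op0.224 dr-1.3 tq [ 0.41  0.27 -0.1 ]
a0.84 t36.84 fr-3.0 ft-3.4 fx-1.2 er-0.00 et0.30 ex-0.17 op0.218 dr-1.6 tq [ 0.57  0.18 -0.15]
a0.93 t37.16 fr-1.8 ft-3.0 fx-2.6 er-0.03 et0.60 ex-0.09 op0.221 dr-2.0 tq [ 0.5   0.35 -0.22]
a1.01 t37.48 fr-4.4 ft-3.3 fx-1.2 er-0.10 et0.64 ex0.10 op0.218 dr-2.2 tq [ 0.49  0.21 -0.33]
a1.10 t37.79 fr-3.9 ft-2.1 fx-0.4 er-0.21 et0.84 ex0.20 op0.207 dr-2.8 tq [ 0.4   0.11 -0.41]
['pics/arc_1_010.png', 'pics/arc_1_020.png', 'pics/arc_1_030.png', 'pics/arc_1_040.png', 'pics/arc_1_050.png', 'pics/arc_1_059.png', 'pics/arc_1_067.png', 'pics/arc_1_076.png', 'pics/arc_1_084.png', 'pics/arc_1_093.png', 'pics/arc_1_101.png', 'pics/arc_1_110.png']
```

View pics/m2.png

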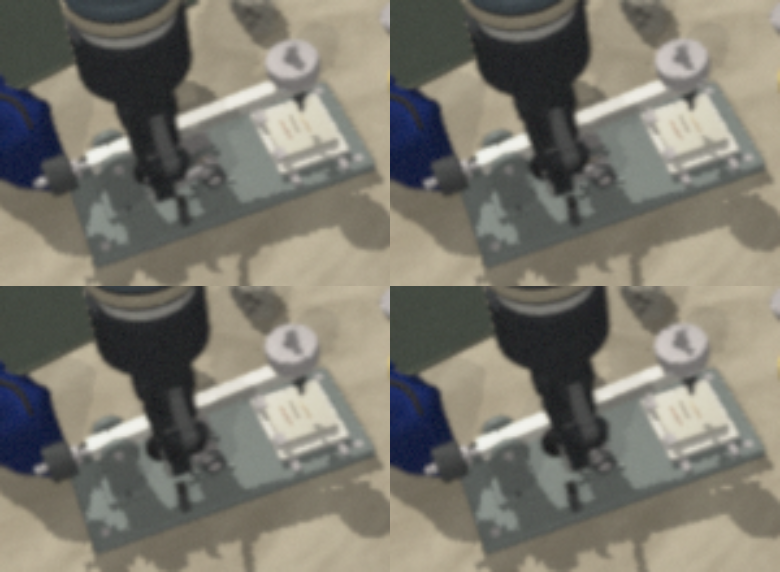

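```bash
python3 -c "
import cv2
im=cv2.imread('pics/arc_1_110.png')[195:275,175:285];cv2.imwrite('pics/z1.png',cv2.resize(im,None,fx=7,fy=7,interpolation=cv2.INTER_CUBIC))"
```

```text
(no output)
```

View pics/z1.png

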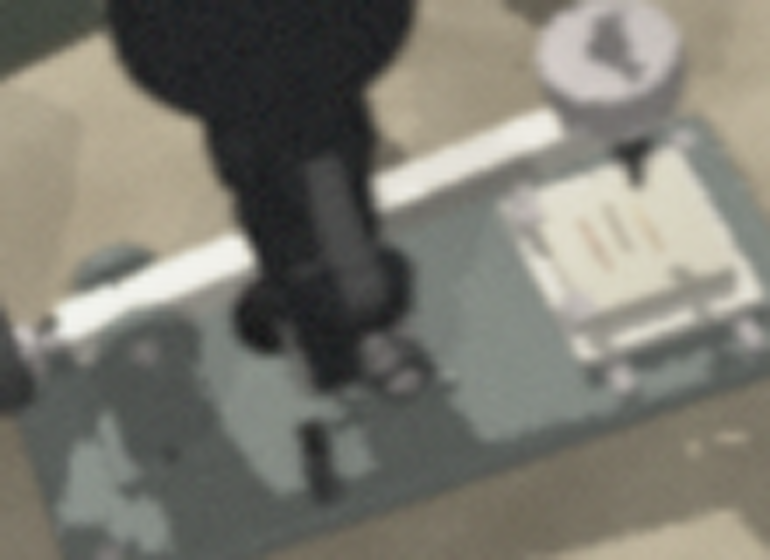

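The ball is visible on the +y side of the finger at about (212,240) px: it creeps sideways out of the pads as it turns. I'll quantify the lag from the saved frames, which costs no robot time.

Run:
```python
from lev import *; from h import *
f=dict(np.load('scene0.npz'))
def ball(a): return T(-62,15+85*np.cos(.12+a),46+85*np.sin(.12+a))
print('rest proj',proj(f,ball(0)))
im=f['image'];P=(im.sum(2)<110)
u=proj(f,ball(0))[0].astype(int);sub=P[u[1]-12:u[1]+12,u[0]-12:u[0]+12];v=np.argwhere(sub);print('rest seen',v.mean(0)[::-1]+u-12,len(v))
for a in(.7,.8,.9,1,1.1,1.2,1.45):
    c0=proj(f,ball(a))[0]; z=(f['R']@ball(a)+f['t'])[2]; print(a,c0.round(1),'rad px',round(385*.011/z,2))
im=cv2.imread('pics/arc_1_110.png');cc=proj(f,ball(1.1))[0].astype(int)
z=np.array([cv2.circle(cv2.resize(im[195:275,175:285],None,fx=3.5,fy=3.5,interpolation=cv2.INTER_CUBIC),tuple(((proj(f,ball(a))[0]-[175,195]+.5)*3.5+np.array([4,2])*.0).astype(int)),int(3.5*385*.011/(f['R']@ball(a)+f['t'])[2]),(0,0,255),1) for a in(.85,.95,1.05,1.15)])
cv2.imwrite('pics/z2.png',np.vstack([np.hstack(z[:2]),np.hstack(z[2:])]))
```

```text
rest proj [[195.15207936 267.509869  ]]
rest seen [195.63461538 268.15384615] 52
0.7 [204.5 246.9] rad px 5.8
0.8 [207.4 244. ] rad px 5.82
0.9 [210.6 241.2] rad px 5.83
1 [214.1 238.6] rad px 5.84
1.1 [217.9 236.2] rad px 5.84
1.2 [221.8 234. ] rad px 5.84
1.45 [232.2 229.5] rad px 5.8
```

View pics/z2.png

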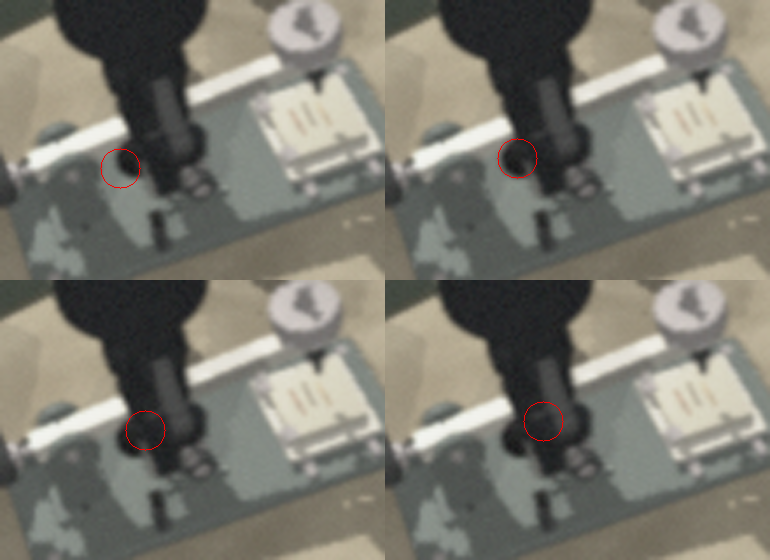

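At tool angle 1.1 the lever is only at about 0.95, so the pads slide off. I'll change the method. With the fingers shut I push the ball from behind and below, finger tilted at first and vertical at the end, so the spring holds the ball against the finger and friction isn't needed.

```bash
cat > push.py <<'E'
from plant import robot
from g import *; from h import *
X=-70.
def pp(a,sg,back=0.,L=14.,t=None):
    if t is None: t=-.5*(1-min(a,1.45)/1.45)
    By,Bz=15+85*np.cos(.12+a),46+85*np.sin(.12+a)
    cy,cz=By+sg*np.cos(t),Bz+sg*np.sin(t)
    ay,az=np.sin(t),-np.cos(t); k=L-11-back
    return list(T(X,cy+ay*k,cz+az*k)),[np.pi+t,0,YAW]
def show(tag,p):
    q=robot.sense();print(tag,round(q['t'],2),'e',(1e3*(np.array(q['tcp_pos'])-p)).round(2),'w',np.round(q['wrist_force'],1)); return q
E
python3 - <<'E'
from push import *
for a in (0,.5,1,1.45):
    p,o=pp(a,22);print(a,np.round(p,3),robot.inverse_kinematics(p,o) is not None)
p,o=pp(0,32,70);print(np.round(p,3),robot.inverse_kinematics(p,o) is not None)
E
```

```text
0 [0.556 0.293 0.043] True
0.5 [0.553 0.28  0.085] True
1 [0.545 0.25  0.116] True
1.45 [0.537 0.215 0.128] True
[0.566 0.334 0.1  ] True
```

Run:
```python
from push import *
robot.grip(.4)
q=robot.sense()['tcp_pos']
robot.move_straight([q[0],q[1],.175],vel=.25)
robot.grip(0.,40)
p,o=pp(0,32,70); robot.goto(p,o); show('appr',p)
p,o=pp(0,31); h=robot.move_straight(p,vel=.12,contact_N=10); print(h); show('beh',p)
p,o=pp(0,20.); h2=robot.move_straight(p,vel=.04,contact_N=3); q=show('cont',p); print(h2)
n=np.array([-s*0,0,0])
t=-.5; nrm=(np.cos(t)*np.array([-s,c,0])+np.sin(t)*np.array([0,0,1]))
print('sg at stop',20+1e3*(np.array(q['tcp_pos'])-p)@nrm)
f=robot.grab_frame('scene');im=f['image'][:,:,::-1];u=proj(f,T(-62,80,60))[0].astype(int)
cv2.imwrite('pics/p1.png',cv2.resize(im[u[1]-50:u[1]+50,u[0]-65:u[0]+65],None,fx=6,fy=6,interpolation=cv2.INTER_CUBIC))
```

```text
appr 39.6 e [-0.74  1.28 -2.  ] w [ 0.3 -0.5 -0.1]
False
beh 40.33 e [0.79 0.05 1.04] w [-0.5  0.6  0.3]
cont 40.68 e [0.12 0.86 0.38] w [ 0.4  0.  -1. ]
True
sg at stop 20.575182429459204
```

View pics/p1.png

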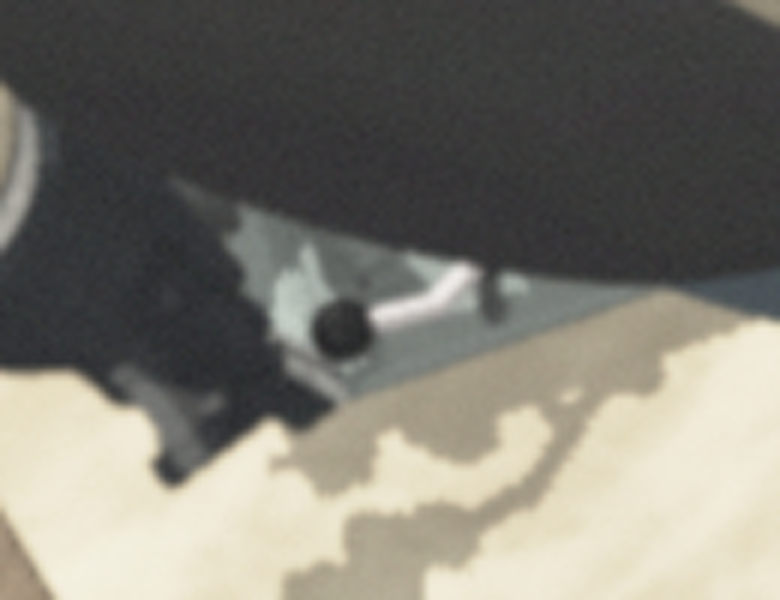

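Run:
```python
from push import *
q=robot.sense();print(q['opening'],q['tcp_rot'],q['tcp_pos'])
f=dict(np.load('scene0.npz'))
p=np.array(q['tcp_pos']);t=-.5
ax=np.sin(t)*np.array([-s,c,0])+np.array([0,0,-np.cos(t)]);n=np.cos(t)*np.array([-s,c,0])+np.sin(t)*np.array([0,0,1]);e=np.array([c,s,0])
u=proj(f,T(-62,80,60))[0].astype(int)
im=cv2.imread('pics/p1.png')
for dx in(-14,14):
    pts=np.array([p+e*dx/1e3+n*a/1e3+ax*b/1e3 for a,b in((-11,11),(11,11),(11,-45),(-11,-45))])
    qq=((proj(f,pts)-u+[65,50]+.5)*6).astype(np.int32);cv2.polylines(im,[qq.reshape(-1,1,2)],True,(0,0,255) if dx<0 else (0,255,0),1)
cv2.imwrite('pics/p1o.png',im)
```

```text
-0.002975124130693142 [ 2.64403734e+00  7.55387095e-05 -2.38692440e-01] [0.55516737 0.29218899 0.04401374]
```

View pics/p1o.png

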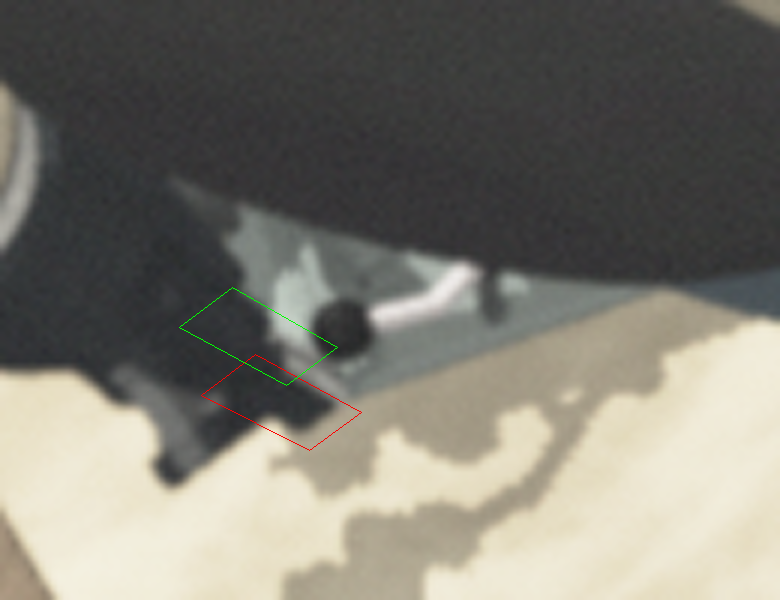

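The finger bundle overlay matches, and the ball touches near the tip. I add 4 mm of overlap, then push up the first part with checks.

```bash
cat > parc.py <<'E'
from push import *
import sys
def arc(lst,sg,L=18.,vel=.08):
    for a in lst:
        p,o=pp(a,sg,L=L)
        robot.move_straight(p,vel=vel,attitude=o); q=show(f'{a:.2f}',p)
        f=robot.grab_frame('scene');cv2.imwrite(f'pics/pa_{int(round(a*100)):03d}.png',f['image'][:,:,::-1])
        if np.linalg.norm(q['wrist_force'])>25: print('FORCE');break
E
python3 - <<'E'
from parc import *
p,o=pp(0,21,L=18);robot.move_straight(p,vel=.06)
arc([.15,.3,.45],20.5)
im=[cv2.resize(cv2.imread(f'pics/pa_{k}.png')[205:295,150:280],None,fx=3,fy=3,interpolation=cv2.INTER_CUBIC) for k in('015','030','045')]
cv2.imwrite('pics/pm.png',np.vstack([np.hstack(im[:2]),np.hstack([im[2],im[2]*0])]))
E
```

```text
0.15 41.31 e [-1.4   1.37  0.22] w [-2.1  2.4 -1.2]
0.30 41.67 e [-1.38  2.11  0.29] w [-4.   6.7  0.3]
0.45 42.04 e [-1.19  2.94  0.64] w [-3.8  7.6  0.3]
```

View pics/pm.png

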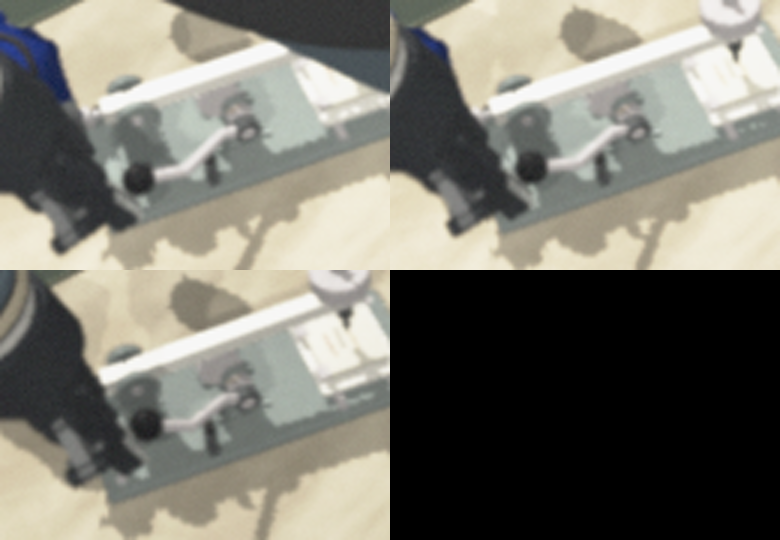

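The lever rises with the finger and the ball is clearly visible. Continuing.

Run:
```python
from parc import *
arc([.65,.85,1.05,1.25],20.5,vel=.09)
im=[cv2.resize(cv2.imread(f'pics/pa_{k}.png')[190:280,160:290],None,fx=3,fy=3,interpolation=cv2.INTER_CUBIC) for k in('065','085','105','125')]
cv2.imwrite('pics/pm2.png',np.vstack([np.hstack(im[:2]),np.hstack(im[2:])]))
```

```text
0.65 42.43 e [0.78 1.87 1.65] w [-0.6  6.1  1.5]
0.85 42.83 e [ 1.67 -0.45  1.34] w [1.6 3.5 1. ]
1.05 43.22 e [-0.08 -0.92 -0.25] w [ 0.8  0.5 -0.8]
1.25 43.6 e [-0.14 -0.41 -0.33] w [-1.   1.7 -0.6]
```

View pics/pm2.png

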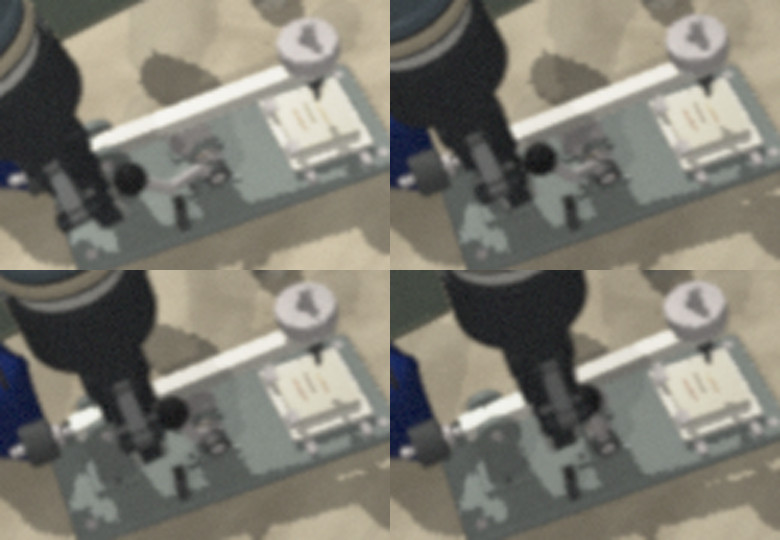

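Run:
```python
from parc import *
arc([1.36,1.45],20.5,vel=.06)
robot.sleep(.4);p,o=pp(1.45,20.5,L=18);show('end',p)
f=robot.grab_frame('scene');np.savez('scene_e.npz',**f);g=robot.grab_frame('top');np.savez('top_e.npz',**g)
def ball(a): return T(-62,15+85*np.cos(.12+a),46+85*np.sin(.12+a))
im=f['image'][200:270,190:285,::-1];z=[]
for a in(1.35,1.45,1.55):
    b=cv2.resize(im,None,fx=4,fy=4,interpolation=cv2.INTER_CUBIC);q=(proj(f,ball(a))[0]+[.5,.6]-[190,200]+.5)*4
    cv2.circle(b,tuple(q.astype(int)),23,(0,0,255),1);z.append(b)
z.append(cv2.resize(im,None,fx=4,fy=4,interpolation=cv2.INTER_CUBIC))
cv2.imwrite('pics/e1.png',np.vstack([np.hstack(z[:2]),np.hstack(z[2:])]))
for n,k in((f,'s'),(g,'t')):
    P=cloud(n); x0=T(0,-75,0); d=np.hypot(P[...,0]-x0[0],P[...,1]-x0[1]); m=(d<.02)&(d>.009)&(P[...,2]>.1); print(k,'ring top z',np.nanmedian(P[m][:,2]) if m.any() else None)
```

```text
1.36 43.95 e [-0.08  0.09 -0.17] w [-0.3  1.7 -0.9]
1.45 44.27 e [-0.03 -0.29 -0.03] w [-0.8  1.1  0.8]
end 44.73 e [ 0.03  0.21 -0.06] w [ 0.9  1.2 -0.3]
s ring top z 0.11676839945765582
t ring top z 0.1195623384929759
```

View pics/e1.png

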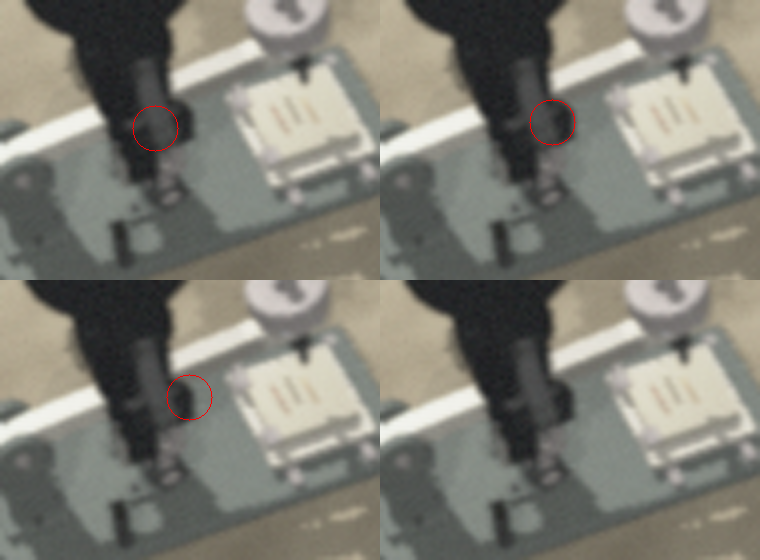

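Run:
```python
from push import *
def ball(a): return T(-62,15+85*np.cos(.12+a),46+85*np.sin(.12+a))
def edges(f,c,ang,rmax=11):
    g=f['image'].astype(np.float32).sum(2); r=np.arange(1,rmax,.1)
    out=[]
    for t in ang:
        mx=(c[0]+r*np.cos(t)).astype(np.float32)[None];my=(c[1]+r*np.sin(t)).astype(np.float32)[None]
        v=cv2.remap(cv2.GaussianBlur(g,(3,3),0),mx,my,cv2.INTER_LINEAR)[0]
        th=(v[:10].mean()+np.percentile(v,85))/2; i=np.argmax(v>th); out.append(r[i] if v[i]>th else np.nan)
    return np.array(out)
f0=dict(np.load('scene0.npz'));fe=dict(np.load('scene_e.npz'))
c0=proj(f0,ball(0))[0];A=np.radians(np.arange(0,360,30))
print('rest',edges(f0,c0,A).round(1))
B=np.radians([-60,-45,-30,-15,0,15,30,45])
for a in(1.35,1.4,1.45,1.5,1.55): print(a,edges(fe,proj(fe,ball(a))[0]+[.5,.6],B).round(1))
```

```text
rest [5.4 5.7 4.9 5.  5.2 4.6 4.8 4.9 4.8 4.5 5.  5.3]
1.35 [9.1 9.3 1.6 9.5 9.3 9.2 8.3 7.1]
1.4 [8.1 8.  8.1 8.  7.9 8.1 7.9 7.2]
1.45 [6.1 5.6 5.6 5.5 5.4 5.7 6.3 6.5]
1.5 [4.  3.5 3.4 3.3 3.3 3.5 4.  4.8]
1.55 [2.5 2.3 2.4 2.4 2.2 2.4 2.7 3. ]
```

```bash
python3 -c "
import numpy as np,cv2
cv2.imwrite('pics/fin.png',np.load('scene_e.npz')['image'][:,:,::-1])"
```

```text
(no output)
```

View pics/fin.png

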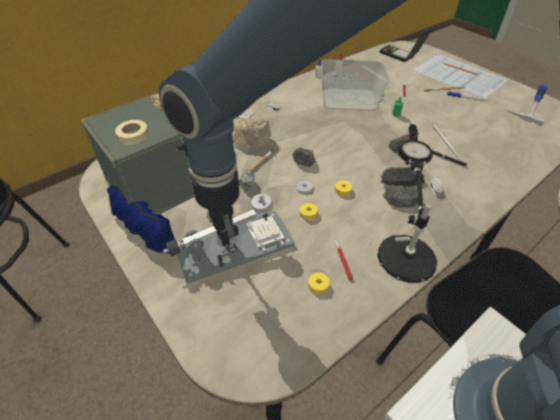

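The thick ring is on the raised beam at (261,202). The thin ring (305,187), the yellow rings, the stone and the brush are where they were. The lever is held up, so I'm handing in.

Run:
```python
from plant import robot
s=robot.sense();print(s['t'],s['wrist_force']);robot.close_job()
```

```text
44.825 [-0.17263815  1.39801867  0.20691205]
the job is handed in; nothing more can be done
```

The thick ring weight is on the post and the arm is holding the cam lever straight up. I handed the job in at 44.8 s.

- **Ring:** With the beam down, I put the thicker steel ring (measured 18 mm high) over the post and let go. It met the collar at the expected height, and its top measured 98.5 mm, against 98 mm for a fully seated ring.
- **Lever, failed tries:** My first three tries, gripping the ball, failed because it crept sideways out of the pads. In the first two the lever sprang back to rest from about 0.9 to 1.2 rad. In the third I stopped at about 0.95 rad and let it go, so it fell back again. The ring stayed on throughout.
- **Gripper contacts:** Twice while approaching the ball the gripper touched something, probably the tester (about 5 N each time). I backed off both times.
- **Lever, final hold:** I then pushed the ball up with the shut fingers. It is held by the fingers resting against its +y side, not by a grip; the spring presses it on them with about 1.4 N.
- **Last checks:** The camera puts the lever at about 1.46 rad, against 1.45 wanted, good to about 0.03 rad. The ring had risen about 21 mm, which is the beam's highest lift. In the last picture the other things were where they had been.

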